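# Free a sample tube from a ratchet vice and send it down the tipping tray

## Robot

A 6-joint arm with a two-finger parallel gripper is mounted at the origin on a cart in front of the work surface, level with it; the furniture and walls round the work are solid. World frame = base frame: x ahead of the robot, y to its left, z up, the work surface at z = 0. Lengths are in m, angles in rad, forces in N, time in s.
With the tool pointing down it reaches from about 0.25 to 0.725 m from the base axis. Payload 4 kg.
Tool frame: the origin (TCP) lies on the centre line of the jaws, within the pads' length; the fingertips stand 17 mm ahead of it and the grasp point (between the pads) lies 2 mm behind it; z points along the fingers, x is the direction in which the jaws open and shut, and the axes are right-handed (so a half turn about z gives the same grasp; the last joint's range is limited). The gripper opens to 85 mm and grips with 20 to 120 N. Pads are 22 mm wide; open, the fingers measure 114 mm over their backs; the gripper's body (76 mm by 85 mm) begins 54 mm behind the grasp point. The pads swing forward as they close: fully open they stand 13 mm farther back than shut.
Start: joints at [0, 0.241, 0.005, 1.335, 0, 1.571], TCP at [0.5, -0, 0.21] pointing down, gripper open.
Joint ranges: [-2.72, 2.72], [-1.05, 1.87], [-1.09, 1.28], [-1.99, 2.15], [-1.42, 1.44], [-3.14, 3.14]. Speed limits (rad/s): [2.79, 2.79, 3.14, 3.14, 3.14, 3.14].

## Interface

Orientations are given as a unit quaternion [x, y, z, w].
In Python, from workcell import bot gives the robot as it stands.
- The arm moves only by the tool jog_arm, never from a script. Its arguments are lists of equal length, an entry for each row: "jaw": the closure, from 0 (fully open) to 1 (shut); "linear": the shift along the tool's x, y, z in m, a list of three; "delta_rot": the turn, a rotation vector about the tool's x, y, z in degrees, a list of three. A call has exactly 8 rows; each row is the pose to reach, as a shift and turn from the pose commanded when the call began, along the tool's axes at that moment; what a row does not reach only later rows make up. A row lasts 1/12 s, in which the tool goes at most 41.7 mm and 7.16 degrees, less where a joint would pass 70% of its speed; a pose out of reach is approached as far as the arm can. A call with a gripper value outside its range is refused whole. The fingers move at their own pace and stop on an object; the grip force is fixed at half the most. Time passes only in rows, so rows that repeat a pose let the fingers close, or fill a call up. It gives the time, the measured TCP pose, the force and the opening at its end, in the units of the state.
- bot.get_obs(): the state, without advancing time (a new reading comes with each control period).
- bot.camera(name): name is "side" or "top"; returns (picture, depth): 480x640x3 uint8, red, green, blue; 480x640 float32, m along the optical axis (not along the pixel's ray), 0 where there is no reading.
- bot.calibration(name): a dict with "fovy" (degrees; the focal length in pixels is half the picture's height over the tangent of half this angle, whatever the lens; pixels are square), "cx", "cy" (the principal point, pixels), "k1" (the pictures are not rectified: a ray, as slopes to the right and down, at radius r is drawn at 1 + k1 r^2 times it, then the intrinsics apply), "origin" and "orientation" of the camera in the world. Camera axes: x right, y down, z forward; pixel columns grow to the right and rows downward; lengths in m; the calibration is good to about 2 mm. A picture is of the moment at which its call begins. calibration takes no time and is no camera call.
- bot.job_done(): hands the job in, once; it reports no verdict.
The state is a dict: "clock": time; "joint_pos": joint angles; "joint_vel": joint speeds; "tau": joint torques, N m; "eef_pos": TCP position; "tool_rot": TCP orientation; "ft_force": force on the tool from outside, world axes, zero at the start; "ft_torque": the same for the moment, N m; "grip_width": finger opening in m.
Only numpy, scipy, OpenCV 4.12 (cv2) and the standard library are available. Lean on these libraries where they do the work, as an engineer would, in place of code of your own. Each camera call takes 0.05 s, during which the arm holds its last target.

## Task

The sample tube is shut in the ratchet vice, whose ratchet is still set to tighten. Flip the small ratchet lever over to loosen, work the handle to and fro until the jaw stands well clear of the tube (about 15 mm or more), then lift the tube out and set it gently across the tipping tray, midway along the half nearer the steel catch tray, and let go, so that its weight tips the tray and it rolls into the catch tray. Leave the vice open and the lever on loosen, and do not disturb the other things on the table.

Things in the scene. Friction and masses are not known exactly. Their poses are not given: they have to be found in the camera images.
- vice: Fixed grey ratchet bench vice, base plate 170 x 250 x 12 mm. Origin on the table, z up. Spindle at x 0, y -80 mm. The tube lies along y on two cradles, centre at x 20, y 55, height 55 mm, between the fixed jaw (+x side, up to 67 mm) and the moving jaw (-x side). Each jaw has two prongs near the tube's ends with a 70 mm gap for the fingers; in the gap nothing is above 31 mm
- vice_spindle (a point): Point on the vertical spindle axis, on top of the round ratchet head (92 mm across), 81 mm above the table; handle and ratchet lever both turn about this axis
- handle_grip (a point): Middle of the black upright grip (24 mm diameter, 46 mm tall, bottom at 77 mm and top at 123 mm above the table) at the end of the steel handle, 130 mm from the spindle axis; the grip spins freely on its pin, so it may be held without turning the hand
- handle (a joint): Handle angle, rad, positive anticlockwise from above, stops at -0.65 and 0.65; at 0 it points to the vice's -y. Friction 0.2 N m, stays where left. The ratchet (16 teeth, up to 0.4 rad lost at each reversal) drives the spindle in one direction of the handle and clicks freely in the other
- lever (a joint): Angle of the ratchet lever relative to the handle, rad, positive anticlockwise from above, 0 to 1.2 between stops, stays where left (0.03 N m). It points away from the handle, 0.6 rad to either side. Near 0: tighten (drives the spindle clockwise only). Near 1.2: loosen (swinging the handle anticlockwise opens the jaw). In between, not engaged
- lever_tab (a point): Middle of the upright dark steel tab (14 x 12 mm, 31 mm tall, top at 111 mm above the table) at the end of the ratchet lever, 47 mm from the spindle axis; push or pinch it here. The lever arm below it is 87 mm high at its top
- spindle (a joint): Angle of the vice spindle, rad, 0 = jaw shut on the tube, positive anticlockwise from above = opening, up to 3.0; friction 0.3 N m holds it where it is left. It cannot turn below 0
- jaw_lip (a point): On the moving jaw, midway between its two lips, at their edge, 74 mm above the table. The lips (top 77 mm) overhang the shut-in tube by 10 mm; the jaw moves towards the vice's -x by 10 mm for each rad of the spindle, and the tube can be lifted straight up once it has moved 14 mm
- tube_center (a point): Centre of the loose plain steel sample tube with end bands, 30 mm diameter, 110 mm long, axis along its y, about 0.2 kg; starts in the vice 55 mm above the table
- rocker_stand: Fixed grey stand of the tipping tray, origin on the table under the pivot; +x points to the catch tray (towards which the tipping tray tips), y along the pivot. Cheeks at y = -77 and 77 mm, up to 72 mm high
- rocker (a joint): Tilt of the tipping tray, rad: 0 level (top face 66 mm above the table), 0.32 fully tipped to the catch tray. Hinged 64 mm above the table; a small counterweight brings it back level when empty. Aluminium plate 160 x 132 mm, from 76 mm behind the pivot to 84 mm ahead, side rails 126 mm apart, 15 mm high
- rocker_spot (a point): Where the tube is to be set, lying across (its axis along the stand's y): on the top face of the tipping tray, 35 mm on the catch-tray side of the pivot; 15 mm either way will do. The tube's weight tips the tray as it is let go and the tube rolls off
- catch_tray: Fixed open stainless tray 211 x 156 x 20 mm, origin at its underside centre, 150 mm along +x from the tipping tray's pivot, floor 2 mm, its long side (its own x) across the rolling direction
- small_dish_mid (a point): Bystander: covered clear dish 60 mm across, 14 mm high, loose
- felt_pen_mid (a point): Bystander: marker pen 135 mm long, loose
- the_scissors_mid (a point): Bystander: scissors 199 mm long, loose
Not all that is in view belongs to the job. What is shaped like the part that bears tube_center but orange is not meant.

How it is judged:
On the way, in this order (a step that is already met when the one before it is completed fails the run):
1. the ratchet lever is flipped over to loosen (over 1.0 rad) while the jaw is still shut (spindle under 0.3 rad) (value of joint lever above 1 rad and value of joint spindle below 0.3 rad), for 0.1 s.
2. the jaw is opened 14 mm or more with the handle (spindle over 1.4 rad), the tube still lying in the vice (value of joint spindle above 1.4 rad and z of tube_center in the frame of vice below 0.065 m and horizontal distance between tube_center and vice below 0.08 m), for 0.1 s.
3. the tube lies on the tipping tray and tips it by its weight, the fingers off the tray (value of joint rocker above 0.12 rad and contact force between tube and rocker above 0.1 N and contact force between the fingers and rocker below 0.5 N), for 0.04 s.
At the end, for the whole second after the job is handed in: The tube lies at rest inside the catch tray (its centre within the tray's walls and under 30 mm above the table), the tipping tray is back level (under 0.06 rad), the ratchet lever is on loosen (over 0.9 rad) and the vice is open (spindle over 1.3 rad) (x of tube_center in the frame of catch_tray between -0.09 and 0.09 m and y of tube_center in the frame of catch_tray between -0.072 and 0.072 m and z of tube_center in the frame of catch_tray below 0.03 m and linear speed of tube below 0.05 m/s and value of joint rocker below 0.06 rad and value of joint lever above 0.9 rad and value of joint spindle above 1.3 rad); the robot touches nothing.
It fails at once if the tube is thrown or dropped from a height (faster than 1.2 m/s) (linear speed of tube above 1.2 m/s).
It fails at once if one of the loose bystanders is moved by more than 30 mm (distance of any of small_dish_mid, felt_pen_mid, the_scissors_mid from where it was at the start of the episode above 0.03 m).
It also fails if it takes over 72 s, if anything falls off the work surface, if the arm or the gripper's body presses on something with over 40 N, if the wrist force passes 120 N, or if a joint passes its speed limit or range.

## Working session

There is one attempt and no reset: what is moved stays moved. The work goes in short steps, Python scripts to look and compute and a tool call to move; the robot and the scene stay as the last step left them, time stands still between calls to the robot, and variables do not carry over. Pictures are saved under pics/ and viewed, and the job is handed in when it is done.

Besides the shell and the picture viewer there is one more tool, called as name(argument=value, ...) on one line, values as JSON. jog_arm: Moves the arm, as the interface text tells. Its arguments: {"type":"object","properties":{"jaw":{"type":"array","items":{"type":"number"}},"linear":{"type":"array","items":{"type":"array","items":{"type":"number"}}},"delta_rot":{"type":"array","items":{"type":"array","items":{"type":"number"}}}},"required":["jaw","linear","delta_rot"]}

```bash
ls; mkdir -p pics; python3 - <<'E'
from workcell import bot
import cv2,numpy as np
for n in("top","side"):
    im,d=bot.camera(n); cv2.imwrite(f"pics/{n}0.png",im[:,:,::-1]); np.save(f"pics/{n}0.npy",d)
    print(n,bot.calibration(n))
print(bot.get_obs())
E
```

```text
pics
top {'fovy': 42.943255381193, 'cx': 314.2129074892714, 'cy': 245.3475998979175, 'k1': -0.0023490272180412062, 'origin': array([0.32093332, 0.11449392, 1.60694464]), 'orientation': array([ 0.71144012, -0.69988802,  0.05127096, -0.03716198])}
side {'fovy': 48.526474712106776, 'cx': 310.0248585918304, 'cy': 238.1201425875152, 'k1': -0.017740459049517775, 'origin': array([ 0.12553571, -0.88822449,  0.79766675]), 'orientation': array([ 0.87086463, -0.150526  ,  0.08756788, -0.45963963])}
{'clock': 0.1, 'joint_pos': array([ 4.05635610e-06,  2.41348068e-01,  3.88373748e-03,  1.33523601e+00,
       -1.65702658e-05,  1.57080277e+00]), 'joint_vel': array([ 0.00044114, -0.0016008 ,  0.00269172, -0.00134648,  0.00202714,
        0.00094377]), 'tau': array([-3.57412864e-04, -3.73140085e+01,  2.53010201e+01,  1.07858295e-02,
        2.43542411e-05, -2.54672034e-05]), 'eef_pos': array([ 4.99390192e-01, -3.36460300e-06,  2.08706295e-01]), 'tool_rot': array([ 9.99999547e-01, -1.18553934e-06, -9.52004902e-04,  8.29012694e-06]), 'ft_force': array([ 0.41367963,  0.36528796, -0.05218261]), 'ft_torque': array([ 0.01083496, -0.01239505, -0.01759655]), 'grip_width': 0.08540937750914634}
```

View pics/top0.png

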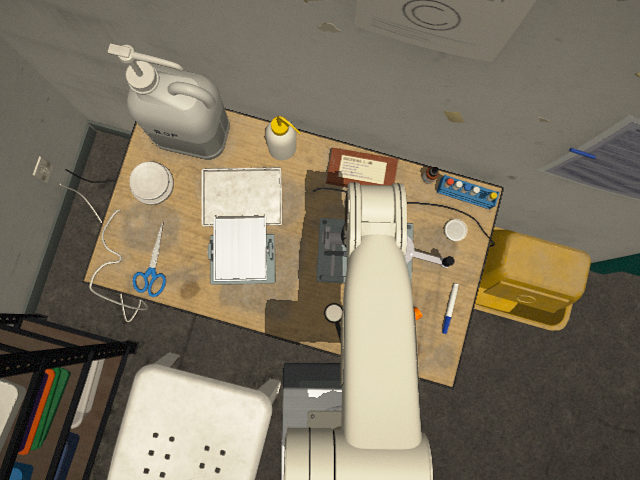

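View pics/side0.png

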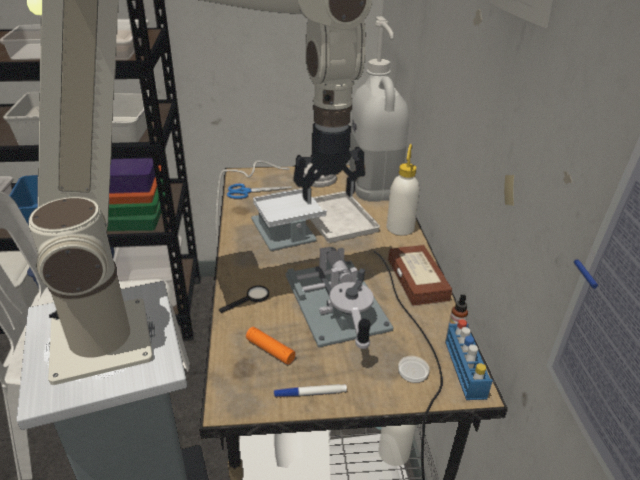

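jog_arm(jaw=[0,0,0,0,0,0,0,0], linear=[[-0.02,-0.04,-0.01],[-0.04,-0.08,-0.02],[-0.06,-0.12,-0.03],[-0.08,-0.16,-0.04],[-0.1,-0.2,-0.05],[-0.1,-0.24,-0.05],[-0.1,-0.25,-0.05],[-0.1,-0.25,-0.05]], delta_rot=[[0,0,0],[0,0,0],[0,0,0],[0,0,0],[0,0,0],[0,0,0],[0,0,0],[0,0,0]])

```text
clock: 0.77
eef_pos: [0.3991, 0.2546, 0.2595]
tool_rot: [1.0, 0.003, 0.0, -0.001]
ft_force: [0.3, 0.2, 0.2]
grip_width: 0.0857
```

```bash
cat > h.py <<'E'
from workcell import bot
import cv2,numpy as np
from scipy.spatial.transform import Rotation as R
def K(n):
    c=bot.calibration(n); f=240/np.tan(np.radians(c['fovy'])/2); return c,f
def ray(n,u,v):
    c,f=K(n); p=np.array([(u-c['cx'])/f,(v-c['cy'])/f]); q=p.copy()
    for _ in range(20): q=p/(1+c['k1']*(q@q))
    return c['origin'],R.from_quat(c['orientation']).apply([q[0],q[1],1.])
def at_z(n,u,v,z):
    o,d=ray(n,u,v); return o+d*(z-o[2])/d[2]
def at_d(n,u,v,D):
    o,d=ray(n,u,v); return o+d*D
def proj(n,P):
    c,f=K(n); x=R.from_quat(c['orientation']).inv().apply(np.asarray(P)-c['origin']); s=x[:2]/x[2]
    s=s*(1+c['k1']*(s@s)); return s*f+[c['cx'],c['cy']]
def shot(n,tag):
    im,d=bot.camera(n); cv2.imwrite(f"pics/{n}{tag}.png",im[:,:,::-1]); np.save(f"pics/{n}{tag}.npy",d); return im,d
def crop(n,tag,x0,y0,x1,y1,s):
    im=cv2.imread(f"pics/{n}{tag}.png")[y0:y1,x0:x1]
    im=cv2.resize(im,None,fx=s,fy=s,interpolation=cv2.INTER_CUBIC)
    for x in range((x0+9)//10*10,x1,10):
        cv2.line(im,((x-x0)*s,0),((x-x0)*s,4 if x%50 else 12),(0,0,255),1)
        if x%50==0: cv2.putText(im,str(x),((x-x0)*s,22),0,.4,(0,0,255),1)
    for y in range((y0+9)//10*10,y1,10):
        cv2.line(im,(0,(y-y0)*s),(4 if y%50 else 12,(y-y0)*s),(0,0,255),1)
        if y%50==0: cv2.putText(im,str(y),(14,(y-y0)*s),0,.4,(0,0,255),1)
    cv2.imwrite(f"pics/{n}{tag}_c{x0}_{y0}.png",im)
E
python3 - <<'E'
from h import *
shot("top",1);shot("side",1)
crop("top",1,300,180,480,320,4)
crop("side",1,270,230,410,350,5)
crop("top",0,190,150,300,300,4)
E
```

```text
(no output)
```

View pics/top1_c300_180.png

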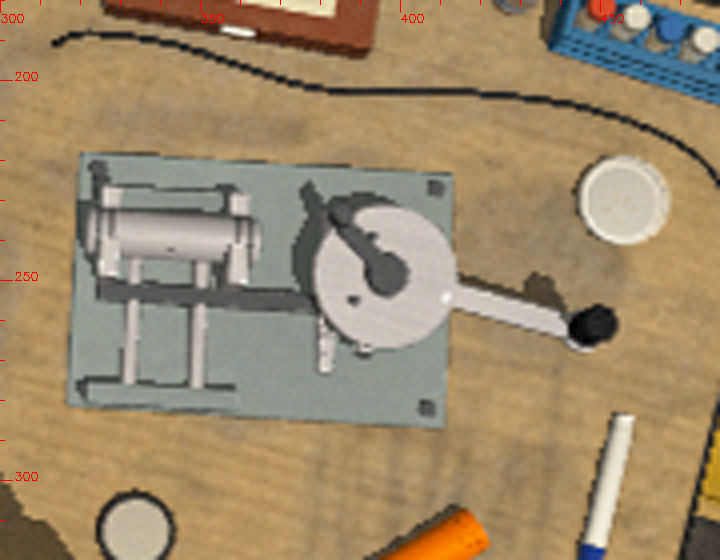

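View pics/side1_c270_230.png

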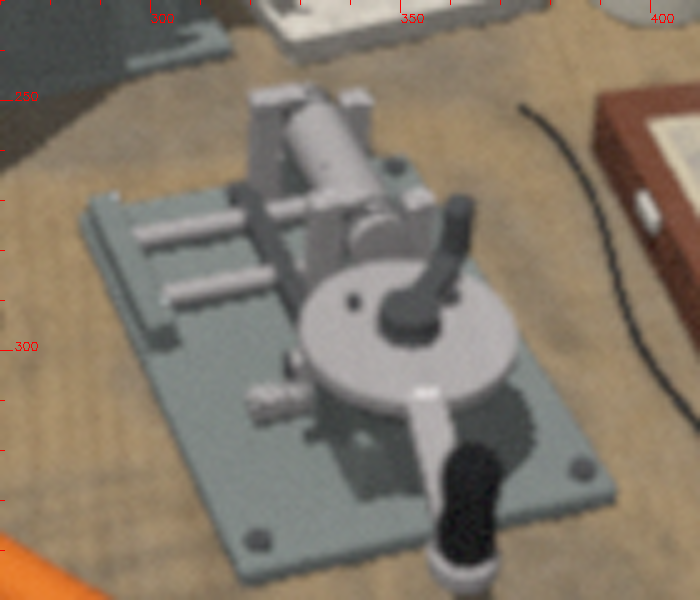

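View pics/top0_c190_150.png

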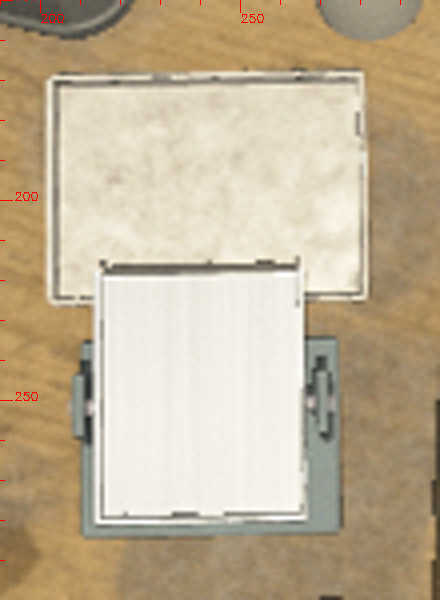

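```bash
python3 - <<'E'
from h import *
C=[at_z("top",*p,.012)[:2] for p in [(320,218),(413.2,223),(411,287),(317,281.2)]]
for c in C: print(c)
m=np.mean(C,0)
ey=C[0]-C[1]+C[3]-C[2]; print("len y",np.linalg.norm(ey)/2); 
ex=C[0]-C[3]+C[1]-C[2]; print("len x",np.linalg.norm(ex)/2)
a=np.arctan2(-ey[0],ey[1]); b=np.arctan2(ex[1],ex[0]); print("yaw from y,x",a,b,"center",m)
y=(a+b)/2
def V(x,yy): return m+np.array([[np.cos(y),-np.sin(y)],[np.sin(y),np.cos(y)]])@[x,yy]
sp=V(0,-.08); print("spindle pred",sp,proj("top",[*sp,.081]),"meas",at_z("top",397,248,.09),)
print("tube pred",V(.02,.055),proj("top",[*V(.02,.055),.07]))
g=at_z("top",449,260.5,.123)[:2]; print("grip",g,np.linalg.norm(g-sp),)
t=at_z("top",385,233.5,.111)[:2]; print("tab",t,np.linalg.norm(t-sp))
ga=np.arctan2(*(g-sp)[::-1])-y+np.pi/2; ta=np.arctan2(*(t-sp)[::-1])-y-np.pi/2
print("handle ang",ga,"lever dir abs",ta,"rel",ta-ga)
print("side grip",proj("side",[*g,.123]),"side tab",proj("side",[*t,.111]), "side spindle",proj("side",[*sp,.081]))
# rocker
P=[at_z("top",*p,.066)[:2] for p in [(214.5,217.5),(265,217),(266,279.5),(214.5,280.5)]]
print("rocker corners",P)
T=[at_z("top",*p,.020)[:2] for p in [(202,169),(281,168),(282,224.5),(202,225)]]
print("tray",T, np.mean(T,0))
print(np.load("pics/top0.npy")[250,240], at_d("top",240,250,np.load("pics/top0.npy")[250,240]))
d=np.load("pics/top1.npy"); 
for p in [(397,248),(449,260),(384,233),(342,239),(335,270),(410,260)]: print(p,at_d("top",*p,d[p[1],p[0]]))
E
```

```text
[0.59518629 0.0698806 ]
[ 0.58634777 -0.17796464]
[ 0.41631464 -0.17128834]
[0.42747641 0.07540529]
len y 0.24747156524771616
len x 0.16898165823014635
yaw from y,x -0.040420278109067106 -0.03610936663127113 center [ 0.50633128 -0.05099177]
spindle pred [ 0.50327084 -0.13093321] [399.78531738 250.74038564] meas [ 0.50900467 -0.12248379  0.09      ]
tube pred [0.52842069 0.00320286] [346.51709545 240.50949089]
grip [ 0.47623969 -0.24536037] 0.11757659905471339
tab [ 0.54215965 -0.08937741] 0.05691418721756382
handle ang -0.1937126528100277 lever dir abs -0.7139923148461114 rel -0.5202796620360837
side grip [364.16122079 320.78919188] side tab [361.05031662 269.81955996] side spindle [351.28039726 296.7309407 ]
rocker corners [array([0.58217593, 0.34070105]), array([0.58586984, 0.21207055]), array([0.42604222, 0.20553715]), array([0.42137886, 0.33501232])]
tray [array([0.7197572 , 0.38513775]), array([0.72673789, 0.17579388]), array([0.57461913, 0.1698395 ]), array([0.56943442, 0.37942708])] [0.64763716 0.27754955]
1.5555983 [0.50072171 0.27404771 0.05838198]
(397, 248) [ 0.50932639 -0.12288917  0.08740511]
(449, 260) [ 0.4775506  -0.24555209  0.12227349]
(384, 233) [ 0.54389884 -0.0873656   0.10744012]
(342, 239) [0.53162054 0.01496785 0.07342379]
(335, 270) [0.45752938 0.02867211 0.01340593]
(410, 260) [ 0.48061756 -0.15741435  0.07707813]
```

```bash
python3 - <<'E'
from h import *
y=-.038
sp=at_z("top",396.3,249.4,.081)[:2];print("sp",sp)
for nm,(u,v),z,r in [("grip",(449.2,260.5),.123,.13),("tab",(384.8,233.5),.111,.047)]:
    t=at_z("top",u,v,z)[:2]; w=t-sp; print(nm,t,np.linalg.norm(w),"ang from +y",np.arctan2(-w[0],w[1])-y, proj("side",[*t,z]))
print(proj("side",[*sp,.081]))
Rm=np.array([[np.cos(y),-np.sin(y)],[np.sin(y),np.cos(y)]])
o=sp+Rm@[0,.08]; tb=o+Rm@[.02,.055]; print("origin",o,"tube",tb,proj("top",[*tb,.055]),proj("side",[*tb,.055]))
# refine spindle from side: head ellipse centre
print(at_z("side",351.5,296.5,.081), at_z("side",364.5,321,.123),at_z("side",362,271,.111))
crop("top",1,365,215,465,285,8)
crop("side",1,310,235,380,350,6)
E
```

```text
sp [ 0.50652597 -0.12210925]
grip [ 0.47624815 -0.24585397] 0.12739505975104054 ang from +y 2.9396275491989075 [364.27838099 320.96304611]
tab [ 0.54215063 -0.08887938] 0.048716949476601594 ang from +y -0.7821644127260347 [360.94833685 269.68430178]
[351.00771407 293.77770424]
origin [ 0.50956524 -0.04216701] tube [0.5316403  0.01203347] [342.66670654 239.98039508] [337.0094753  264.59143861]
[ 0.50399501 -0.130411    0.081     ] [ 0.47659241 -0.24607824  0.123     ] [ 0.54235743 -0.09375073  0.111     ]
```

View pics/top1_c365_215.png

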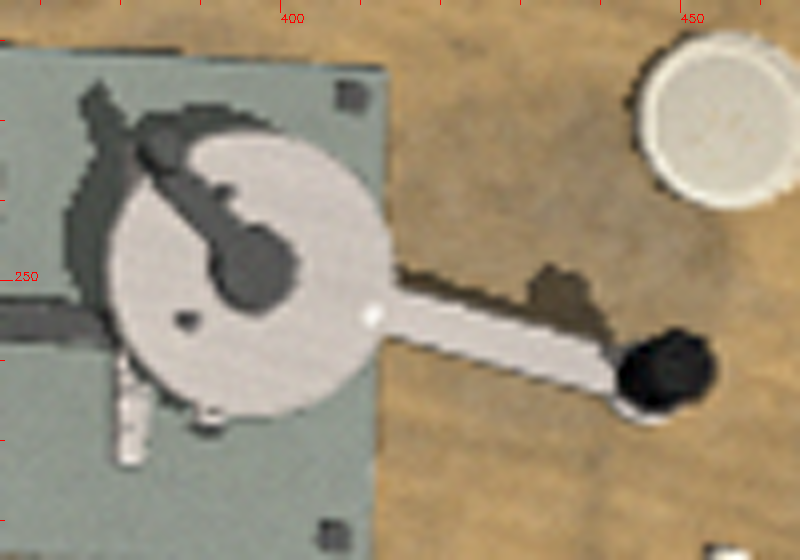

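View pics/side1_c310_235.png

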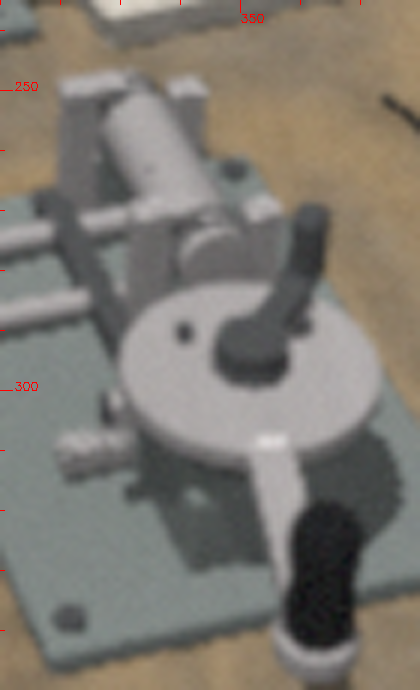

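jog_arm(jaw=[1,1,1,1,1,1,1,1], linear=[[0.016,0.037,0.0],[0.032,0.073,0.0],[0.048,0.11,0.0],[0.065,0.147,0.0],[0.081,0.183,0.0],[0.097,0.22,0.0],[0.113,0.257,0.01],[0.13,0.293,0.03]], delta_rot=[[0,0,0],[0,0,0],[0,0,0],[0,0,0],[0,0,0],[0,0,0],[0,0,0],[0,0,0]])

```text
clock: 1.53
eef_pos: [0.53, -0.0449, 0.2325]
tool_rot: [1.0, -0.002, 0.002, 0.0]
ft_force: [0.1, 0.5, -0.1]
grip_width: -0.0001
```

jog_arm(jaw=[1,1,1,1,1,1,1,1], linear=[[0.015,0.035,0.0],[0.0305,0.069,0.0],[0.0305,0.069,0.025],[0.0305,0.069,0.05],[0.0305,0.069,0.075],[0.0305,0.069,0.08],[0.0305,0.069,0.08],[0.0305,0.069,0.08]], delta_rot=[[0,0,0],[0,0,0],[0,0,0],[0,0,0],[0,0,0],[0,0,0],[0,0,0],[0,0,0]])

```text
clock: 2.2
eef_pos: [0.5592, -0.1105, 0.1514]
tool_rot: [1.0, -0.001, -0.0, 0.0]
ft_force: [-0.4, -0.4, 0.4]
grip_width: 0.0004
```

```bash
python3 - <<'E'
from h import *
shot("side",2); crop("side",2,300,190,420,330,5)
p=bot.get_obs()['eef_pos']; print(p)
print("tip pred",proj("side",p-[0,0,.017]),proj("side",p-[0,0,.03]))
E
```

```text
[ 0.5600198  -0.11032834  0.15237665]
tip pred [373.94189935 264.60464208] [373.43122941 269.5928808 ]
```

View pics/side2_c300_190.png

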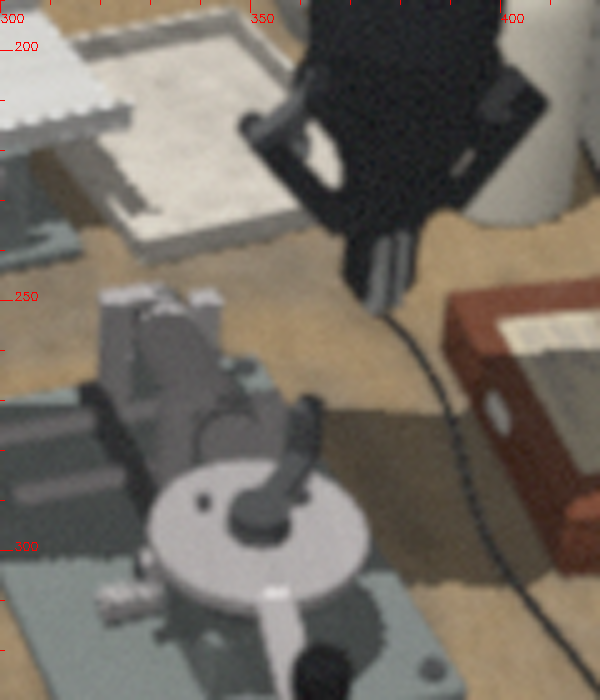

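```bash
python3 - <<'E'
from h import *
d=np.load("pics/side2.npy")
for p in [(376,248),(376,244),(380,248),(372,240),(379,236),(370,246)]: print(p,d[p[1],p[0]],at_d("side",*p,d[p[1],p[0]]))
print(bot.get_obs())
print(proj("side",[.56,-.11,.1354]))
for p in [(362,271),(351,296),(364,321)]:print(p,at_d("side",*p,np.load("pics/side1.npy")[p[1],p[0]]))
E
```

```text
(376, 248) 1.0608678 [ 0.55407143 -0.12243041  0.18690204]
(376, 244) 1.0569221 [ 0.55392001 -0.121052    0.19574139]
(380, 248) 1.0648171 [ 0.56318736 -0.12232352  0.18474103]
(372, 240) 1.0531965 [ 0.54640972 -0.11683116  0.20429573]
(379, 236) 1.0489049 [ 0.55909043 -0.12050933  0.21342667]
(370, 246) 1.0669336 [ 0.54594774 -0.11179495  0.18655521]
{'clock': 2.25, 'joint_pos': array([-1.94444409e-01,  4.07507306e-01,  9.01761028e-02,  1.25129964e+00,
       -1.27228685e-04,  1.37707438e+00]), 'joint_vel': array([ 0.00870348, -0.01131757,  0.01546034, -0.00256838,  0.00060419,
        0.0017446 ]), 'tau': array([-2.01788843e-01, -4.34762549e+01,  2.39090914e+01,  4.07131144e-02,
       -1.05100719e-02, -1.40706779e-03]), 'eef_pos': array([ 0.5600198 , -0.11032834,  0.15237665]), 'tool_rot': array([ 9.99999347e-01, -3.61297322e-04,  1.05014266e-03,  2.71244827e-04]), 'ft_force': array([ 0.64176893, -0.00744985,  0.72693028]), 'ft_torque': array([-0.01634206,  0.00137344,  0.02386351]), 'grip_width': 0.0004234947030168964}
[373.86508081 264.50695036]
(362, 271) [ 0.54279893 -0.09290921  0.11027267]
(351, 296) [ 0.50282202 -0.1302902   0.08257933]
(364, 321) [ 0.47624299 -0.24481889  0.1219962 ]
```

```bash
python3 - <<'E'
from h import *
crop("side",0,280,150,380,220,7)
d=np.load("pics/side0.npy")
im=cv2.imread("pics/side0.png")
for p in [(308,198),(309,201),(350,193),(351,190),(308,190)]: print(p,im[p[1],p[0]],at_d("side",*p,d[p[1],p[0]]))
d=np.load("pics/side2.npy"); 
for v in range(244,258): print(v,[ round(float(d[v,u]),3) for u in range(368,388,2)])
E
```

```text
(308, 198) [87 86 84] [ 0.45037641 -0.0080524   0.25823327]
(309, 201) [90 92 91] [ 0.4507409  -0.013153    0.25395915]
(350, 193) [60 60 61] [ 0.54243459 -0.01027408  0.25449197]
(351, 190) [80 80 80] [ 0.12553571 -0.88822449  0.79766675]
(308, 190) [81 82 81] [ 0.45057507 -0.00687206  0.27605603]
244 [1.4, 1.062, 1.059, 1.063, 1.057, 1.056, 1.06, 1.069, 1.399, 1.406]
245 [1.393, 1.069, 1.056, 1.064, 1.058, 1.06, 1.063, 1.069, 1.4, 1.397]
246 [1.395, 1.067, 1.056, 0.0, 1.059, 1.061, 1.067, 1.072, 1.398, 1.393]
247 [0.0, 1.067, 1.062, 1.064, 1.061, 1.066, 1.066, 1.071, 1.394, 1.388]
248 [1.389, 1.072, 1.064, 1.067, 1.061, 1.065, 1.065, 1.07, 1.388, 1.385]
249 [1.385, 1.383, 1.064, 1.07, 1.062, 1.067, 1.067, 1.383, 1.386, 1.384]
250 [1.381, 1.388, 1.066, 1.068, 1.063, 1.064, 1.065, 1.376, 1.386, 1.383]
251 [1.374, 1.382, 1.373, 1.07, 1.064, 1.069, 1.069, 1.376, 1.38, 1.375]
252 [1.37, 1.37, 1.371, 1.072, 1.068, 1.374, 1.372, 1.368, 1.369, 1.375]
253 [1.37, 1.37, 1.366, 1.372, 1.356, 1.351, 1.368, 1.373, 1.369, 1.368]
254 [1.366, 1.373, 1.365, 1.373, 1.37, 1.352, 1.367, 1.368, 1.364, 1.365]
255 [1.362, 1.361, 1.36, 1.362, 1.361, 1.354, 1.348, 1.357, 1.362, 1.36]
256 [1.358, 1.356, 1.357, 1.362, 1.362, 1.359, 1.345, 1.358, 1.359, 1.362]
257 [1.356, 1.351, 1.357, 1.349, 1.355, 1.359, 1.346, 1.355, 1.356, 1.355]
```

View pics/side0_c280_150.png

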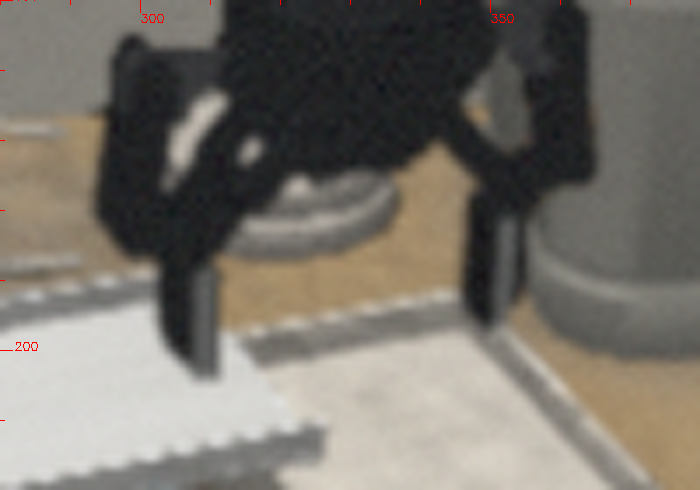

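jog_arm(jaw=[1,1,1,1,1,1,1,1], linear=[[0,0,0.01],[0,0,0.02],[0,0,0.03],[0,0,0.04],[0,0,0.045],[0,0,0.045],[0,0,0.045],[0,0,0.045]], delta_rot=[[0,0,0],[0,0,0],[0,0,0],[0,0,0],[0,0,0],[0,0,0],[0,0,0],[0,0,0]])

```text
clock: 2.92
eef_pos: [0.5597, -0.1097, 0.106]
tool_rot: [1.0, 0.0, 0.0, 0.0]
ft_force: [-0.3, -0.5, -0.1]
grip_width: -0.0001
```

```bash
python3 - <<'E'
from h import *
shot("side",3); crop("side",3,320,220,420,330,6)
o=bot.get_obs(); print(o['eef_pos'],o['ft_force'])
E
```

```text
[ 0.55984081 -0.10972655  0.10623958] [ 0.44791753 -0.01830339  0.9223926 ]
```

View pics/side3_c320_220.png

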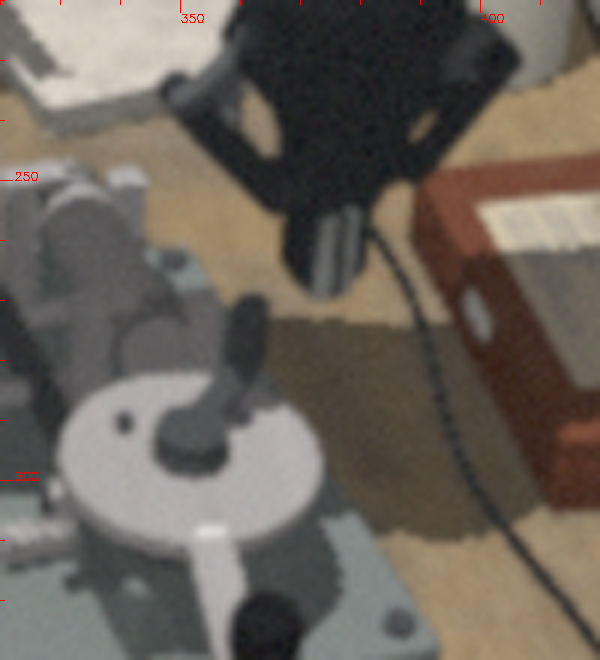

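```bash
python3 - <<'E'
from h import *
d=np.load("pics/side3.npy")
for (t,u,v) in (("2",376,252),("3",374,269.5),("3",376,267)):
    D=np.load(f"pics/side{t}.npy")
    o,r=ray("side",u,v); k=(-.121-o[1])/r[1]; print(o+k*r)
    o,r=ray("side",u,v); k=(-.100-o[1])/r[1]; print(o+k*r)
print([[round(float(d[v,u]),3) for u in (372,374,376,378)] for v in (260,264,267,268,269)])
E
```

```text
[ 0.55580531 -0.121       0.17571086]
[ 0.56758239 -0.1         0.15868706]
[ 0.55535906 -0.121       0.13155506]
[ 0.56712393 -0.1         0.11332266]
[ 0.55940326 -0.121       0.1370003 ]
[ 0.57127882 -0.1         0.11891694]
[[1.087, 1.081, 1.079, 1.086], [1.092, 1.086, 1.09, 1.091], [1.095, 1.092, 1.089, 1.094], [1.098, 1.09, 1.094, 1.094], [1.094, 1.093, 1.094, 1.098]]
```

jog_arm(jaw=[1,1,1,1,1,1,1,1], linear=[[0,0,0.003],[0,0,0.006],[0,0,0.009],[0,0,0.012],[0,0,0.015],[0,0,0.016],[0,0,0.016],[0,0,0.016]], delta_rot=[[0,0,0],[0,0,0],[0,0,0],[0,0,0],[0,0,0],[0,0,0],[0,0,0],[0,0,0]])

```text
clock: 3.63
eef_pos: [0.5593, -0.1097, 0.0897]
tool_rot: [1.0, -0.0, -0.0, -0.0]
ft_force: [1.3, -0.6, 0.0]
grip_width: 0.0003
```

```bash
python3 - <<'E'
from h import *
shot("side",4); crop("side",4,320,220,420,330,6)
o=bot.get_obs(); print(o['eef_pos'],o['ft_force'])
E
```

```text
[ 0.55947205 -0.10969683  0.08984614] [ 0.66581707 -0.48458283  0.30915191]
```

View pics/side4_c320_220.png

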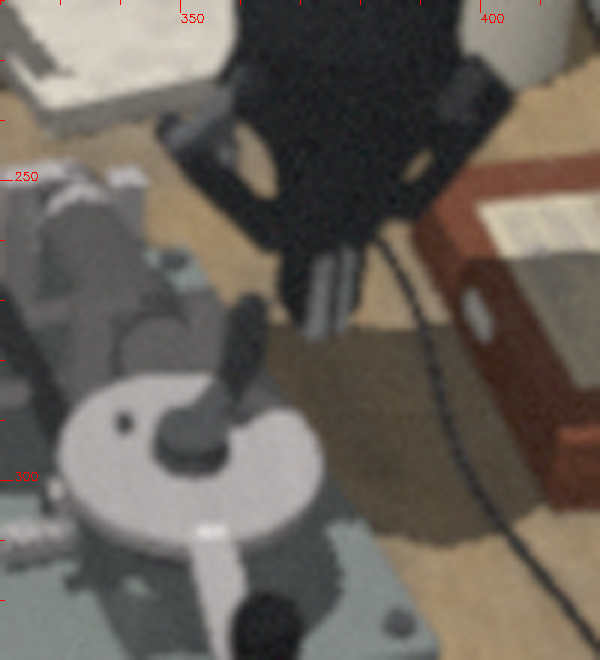

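jog_arm(jaw=[1,1,1,1,1,1,1,1], linear=[[0,0,0.005],[0,0,0.01],[0,0,0.015],[0,0,0.018],[-0.004,-0.007,0.018],[-0.0075,-0.014,0.018],[-0.0075,-0.014,0.018],[-0.0075,-0.014,0.018]], delta_rot=[[0,0,0],[0,0,0],[0,0,0],[0,0,0],[0,0,0],[0,0,0],[0,0,0],[0,0,0]])

```text
clock: 4.35
eef_pos: [0.5517, -0.0949, 0.0721]
tool_rot: [1.0, 0.001, 0.0, -0.0]
ft_force: [0.2, 0.0, 0.3]
grip_width: -0.0001
```

```bash
python3 - <<'E'
from h import *
shot("side",5); crop("side",5,320,220,420,330,6)
o=bot.get_obs(); print(o['eef_pos'],o['ft_force'])
E
```

```text
[ 0.55202559 -0.09519952  0.07219969] [-0.13374682  1.52842728 -1.23704355]
```

View pics/side5_c320_220.png

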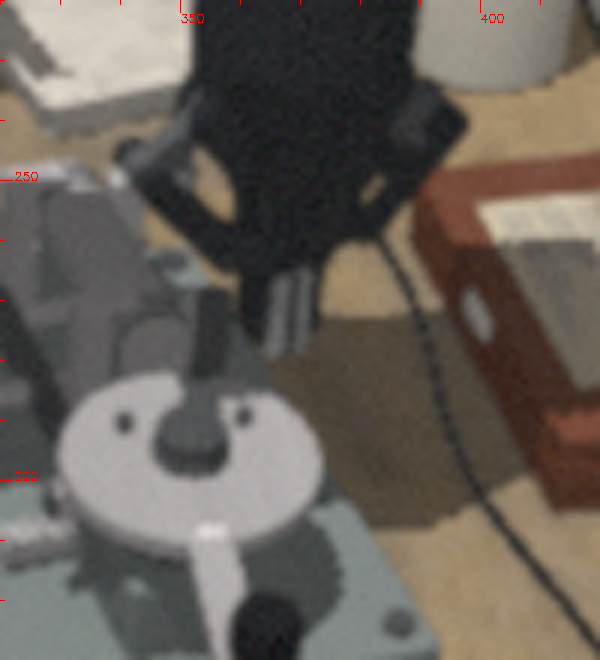

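jog_arm(jaw=[1,1,1,1,1,1,1,1], linear=[[-0.005,-0.006,0],[-0.0105,-0.0115,0],[-0.017,-0.016,0],[-0.0235,-0.02,0],[-0.0335,-0.0225,0],[-0.0435,-0.024,0],[-0.0465,-0.024,0],[-0.0465,-0.024,0]], delta_rot=[[0,0,0],[0,0,0],[0,0,0],[0,0,0],[0,0,0],[0,0,0],[0,0,0],[0,0,0]])

```text
clock: 5.07
eef_pos: [0.5072, -0.0711, 0.0727]
tool_rot: [1.0, 0.0, 0.003, -0.0]
ft_force: [6.6, 0.8, -3.2]
grip_width: 0.0
```

```bash
python3 - <<'E'
from h import *
shot("side",6); crop("side",6,310,220,410,330,6)
o=bot.get_obs(); print(o['eef_pos'],o['ft_force'])
sp=np.array([.5065,-.122])
for a in (.2,.3,.36,.4):
    print(a,proj("side",[sp[0]-.047*np.sin(a),sp[1]+.047*np.cos(a),.111]))
E
```

```text
[ 0.50717591 -0.07110777  0.07260466] [ 5.19019212  0.87885023 -1.93720002]
0.2 [338.95556281 270.38354599]
0.3 [337.17108534 271.13433394]
0.36 [336.16417957 271.63990498]
0.4 [335.52168531 271.99899622]
```

View pics/side6_c310_220.png

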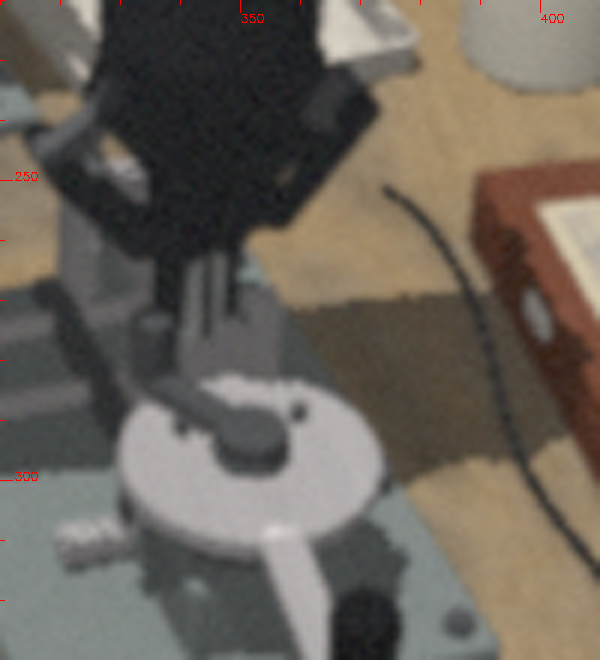

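jog_arm(jaw=[1,1,1,0.6,0.5,0.4,0.3,0.3], linear=[[0.008,0,0],[0.015,0,0],[0.02,0,-0.02],[0.02,0,-0.05],[0.02,0.02,-0.08],[0.01,0.06,-0.08],[0.0,0.09,-0.08],[-0.01,0.12,-0.08]], delta_rot=[[0,0,0],[0,0,0],[0,0,0],[0,0,0],[0,0,0],[0,0,0],[0,0,0],[0,0,0]])

```text
clock: 5.78
eef_pos: [0.4955, -0.1929, 0.1524]
tool_rot: [1.0, 0.0, 0.0, 0.0]
ft_force: [0.5, 0.1, 0.4]
grip_width: 0.0593
```

```bash
python3 - <<'E'
from h import *
shot("side",7); crop("side",7,310,220,410,340,6)
o=bot.get_obs(); print(o['eef_pos'],o['ft_force'],o['grip_width'])
E
```

```text
[ 0.49321327 -0.19805054  0.15195889] [-0.60426259 -2.89400222 -0.12770246] 0.05969665246673268
```

View pics/side7_c310_220.png

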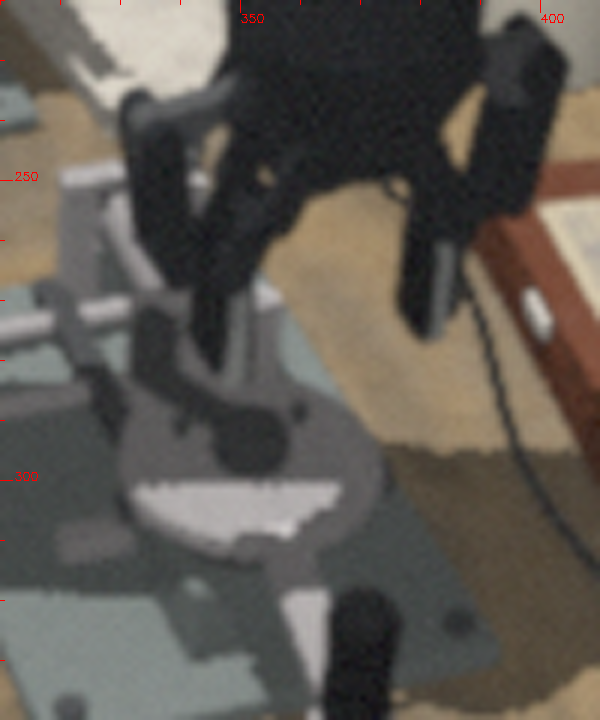

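```bash
python3 - <<'E'
from h import *
sp=np.array([.5065,-.122])
g=at_z("side",371.3,320.8,.123)[:2]; w=g-sp; print(g,np.linalg.norm(w),"th",np.arctan2(-w[0],w[1]))
g0=at_z("side",364.5,320.8,.123)[:2];print(g0)
for th in (-.65,-.6,-.5,-.4,-.2,-.05,0,.2,.4,.5,.6,.65):
    a=th-.038; print(th,sp+.13*np.array([np.sin(a),-np.cos(a)]))
E
```

```text
[ 0.48866474 -0.24972352] 0.12896276499739692 th 3.0028501973107726
[ 0.47681757 -0.24559236]
-0.65 [ 0.42395086 -0.22242728]
-0.6 [ 0.42907329 -0.22642751]
-0.5 [ 0.43988546 -0.23363558]
-0.4 [ 0.45136322 -0.23972823]
-0.2 [ 0.47585127 -0.24833549]
-0.05 [ 0.49507476 -0.25149696]
0 [ 0.50156119 -0.25190615]
0.2 [ 0.527468   -0.25029787]
0.4 [ 0.55253889 -0.24357475]
0.5 [ 0.56444611 -0.23837117]
0.6 [ 0.57577435 -0.23200484]
0.65 [ 0.58118573 -0.22840508]
```

jog_arm(jaw=[0.3,0.3,0.3,0.3,0.3,0.3,0.3,0.3], linear=[[-0.004,0.028,0],[-0.008,0.056,0],[-0.008,0.056,0],[-0.008,0.056,0.02],[-0.008,0.056,0.04],[-0.008,0.056,0.055],[-0.008,0.056,0.06],[-0.008,0.056,0.06]], delta_rot=[[0,0,0],[0,0,0],[0,0,0],[0,0,0],[0,0,0],[0,0,0],[0,0,0],[0,0,0]])

```text
clock: 6.5
eef_pos: [0.4862, -0.2465, 0.09]
tool_rot: [1.0, 0.0, -0.002, -0.001]
ft_force: [-0.2, 0.1, -0.4]
grip_width: 0.0599
```

```bash
python3 - <<'E'
from h import *
shot("side",8); crop("side",8,310,240,430,360,6)
o=bot.get_obs(); print(o['eef_pos'],o['ft_force'],o['grip_width'])
E
```

```text
[ 0.48713299 -0.24700857  0.09129452] [ 0.52844237 -1.1412841   0.93116627] 0.05954301518020762
```

View pics/side8_c310_240.png

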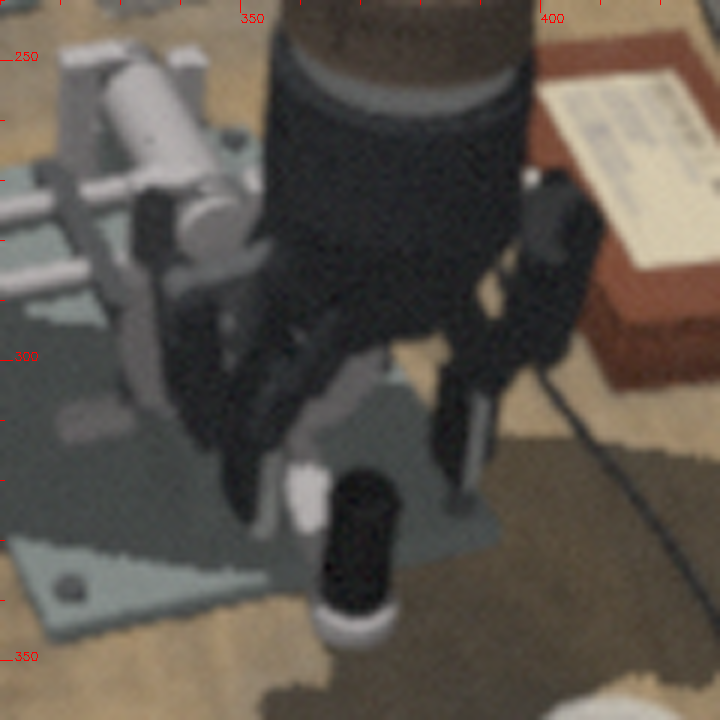

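jog_arm(jaw=[0.3,0.3,0.3,0.3,0.45,0.6,0.6,0.6], linear=[[0,0.003,0.008],[0,0.003,0.016],[0,0.003,0.024],[0,0.003,0.027],[0,0.003,0.027],[0,0.003,0.027],[0,0.003,0.027],[0,0.003,0.027]], delta_rot=[[0,0,0],[0,0,0],[0,0,0],[0,0,0],[0,0,0],[0,0,0],[0,0,0],[0,0,0]])

```text
clock: 7.22
eef_pos: [0.4877, -0.2509, 0.0652]
tool_rot: [1.0, 0.0, 0.0, 0.0]
ft_force: [-0.3, 0.3, -0.5]
grip_width: 0.0337
```

```bash
python3 - <<'E'
from h import *
shot("side",9); crop("side",9,310,240,430,360,6)
o=bot.get_obs(); print(o['eef_pos'],o['ft_force'],o['grip_width'])
E
```

```text
[ 0.48770126 -0.25082409  0.06523212] [-0.20839504  0.48447749  0.36465148] 0.03401015435317466
```

View pics/side9_c310_240.png

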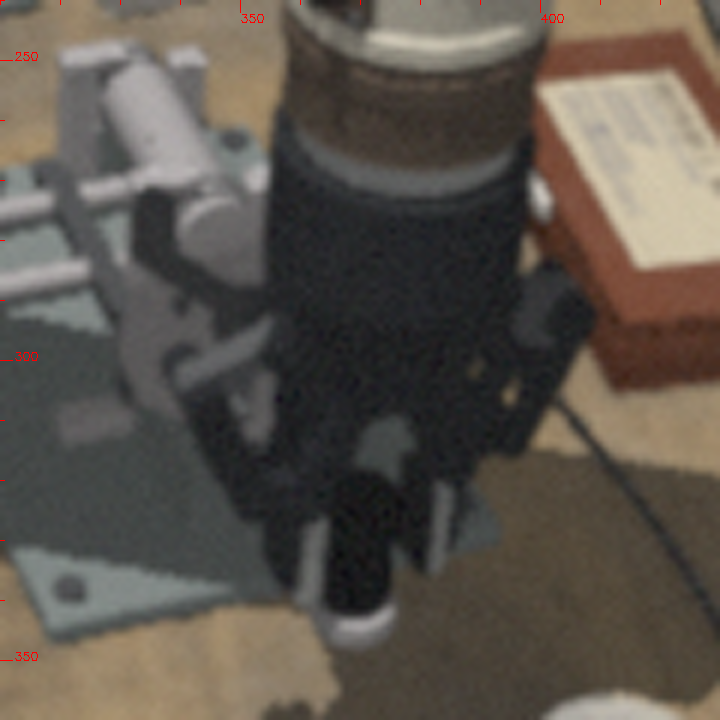

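jog_arm(jaw=[0.6,0.6,0.6,0.6,0.6,0.6,0.6,0.6], linear=[[0.012,0.001,0],[0.024,0.001,0],[0.036,0.0,0],[0.048,-0.001,0],[0.06,-0.004,0],[0.072,-0.008,0],[0.084,-0.014,0],[0.09,-0.017,0]], delta_rot=[[0,0,0],[0,0,0],[0,0,0],[0,0,0],[0,0,0],[0,0,0],[0,0,0],[0,0,0]])

```text
clock: 7.93
eef_pos: [0.5771, -0.2332, 0.0649]
tool_rot: [1.0, 0.0, -0.001, -0.0]
ft_force: [-3.8, 0.5, 3.2]
grip_width: 0.0341
```

```bash
python3 - <<'E'
from h import *
shot("side",10); crop("side",10,280,230,420,350,5)
o=bot.get_obs(); print(o['eef_pos'],o['ft_force'],o['grip_width'])
E
```

```text
[ 0.57807338 -0.23270425  0.0648258 ] [-2.72437795  0.64545795  2.40496825] 0.03459046356153288
```

View pics/side10_c280_230.png

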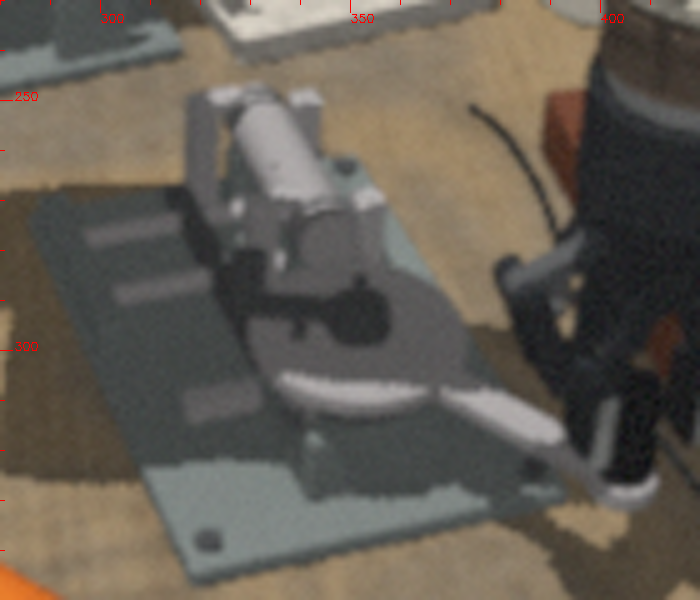

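jog_arm(jaw=[0.6,0.6,0.6,0.6,0.6,0.6,0.6,0.6], linear=[[-0.015,0.006,0],[-0.035,0.012,0],[-0.0555,0.0175,0],[-0.0815,0.019,0],[-0.107,0.0155,0],[-0.132,0.007,0],[-0.152,-0.004,0],[-0.152,-0.004,0]], delta_rot=[[0,0,0],[0,0,0],[0,0,0],[0,0,0],[0,0,0],[0,0,0],[0,0,0],[0,0,0]])

```text
clock: 8.65
eef_pos: [0.4221, -0.228, 0.0648]
tool_rot: [1.0, -0.0, -0.001, -0.001]
ft_force: [-0.7, 0.8, 0.5]
grip_width: 0.0339
```

jog_arm(jaw=[0.6,0.6,0.6,0.6,0.6,0.6,0.6,0.6], linear=[[0.015,0.006,0],[0.03,0.012,0],[0.055,0.02,0],[0.08,0.024,0],[0.1065,0.022,0],[0.1315,0.0155,0],[0.152,0.0055,0],[0.152,0.0055,0]], delta_rot=[[0,0,0],[0,0,0],[0,0,0],[0,0,0],[0,0,0],[0,0,0],[0,0,0],[0,0,0]])

```text
clock: 9.32
eef_pos: [0.5814, -0.2341, 0.0645]
tool_rot: [1.0, 0.002, 0.001, 0.0]
ft_force: [-0.7, -0.6, 0.9]
grip_width: 0.0344
```

```bash
python3 - <<'E'
from h import *
shot("side",11); crop("side",11,280,230,420,350,5)
shot("top",11); crop("top",11,300,180,460,300,5)
o=bot.get_obs(); print(o['eef_pos'],o['ft_force'],o['grip_width'])
E
```

```text
[ 0.57824784 -0.23519026  0.0642809 ] [0.12703998 0.77584283 0.0825674 ] 0.03423621541195544
```

View pics/side11_c280_230.png

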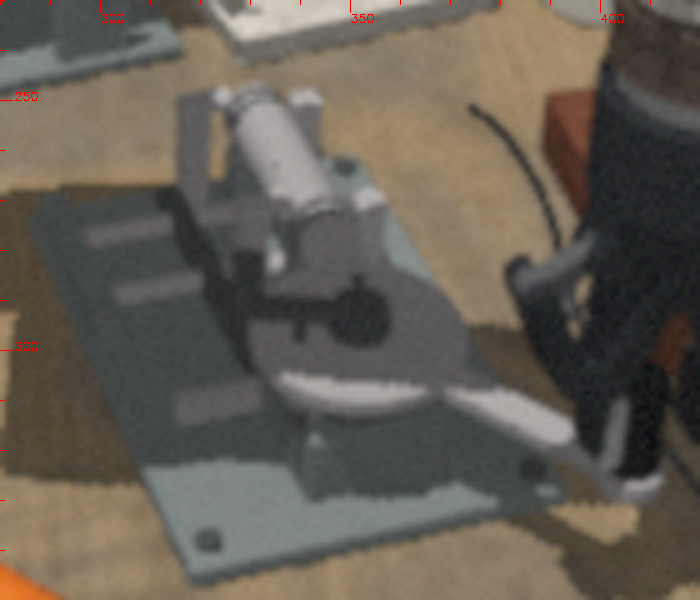

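View pics/top11_c300_180.png

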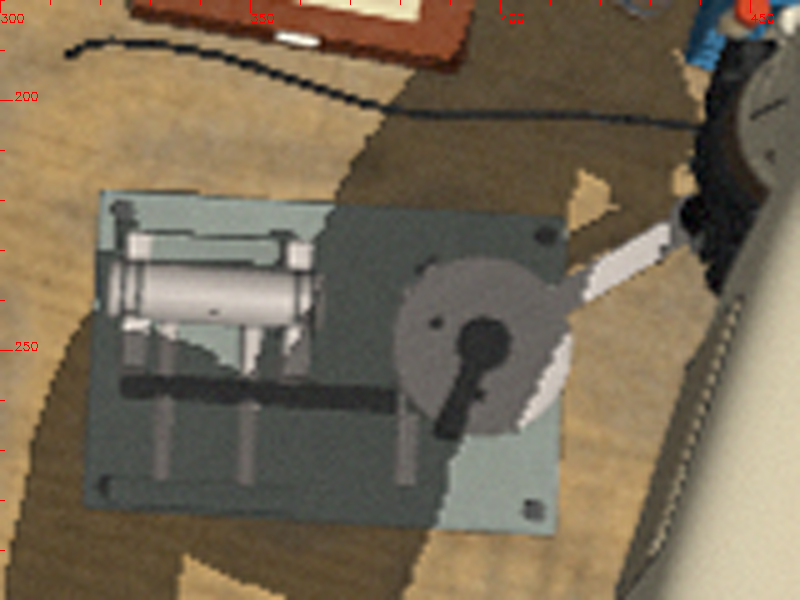

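jog_arm(jaw=[0.6,0.6,0.6,0.6,0.6,0.6,0.6,0.6], linear=[[-0.015,0.006,0],[-0.035,0.012,0],[-0.0555,0.0175,0],[-0.0815,0.019,0],[-0.107,0.0155,0],[-0.132,0.007,0],[-0.152,-0.0055,0],[-0.152,-0.0055,0]], delta_rot=[[0,0,0],[0,0,0],[0,0,0],[0,0,0],[0,0,0],[0,0,0],[0,0,0],[0,0,0]])

```text
clock: 10.08
eef_pos: [0.4211, -0.2282, 0.0648]
tool_rot: [1.0, -0.001, -0.001, -0.001]
ft_force: [-0.3, 0.1, -0.8]
grip_width: 0.0344
```

jog_arm(jaw=[0.6,0.6,0.6,0.6,0.6,0.6,0.6,0.6], linear=[[0.015,0.006,0],[0.03,0.012,0],[0.055,0.02,0],[0.08,0.024,0],[0.1065,0.022,0],[0.1315,0.0155,0],[0.152,0.0055,0],[0.152,0.0055,0]], delta_rot=[[0,0,0],[0,0,0],[0,0,0],[0,0,0],[0,0,0],[0,0,0],[0,0,0],[0,0,0]])

```text
clock: 10.75
eef_pos: [0.5806, -0.2347, 0.0646]
tool_rot: [1.0, 0.001, 0.001, 0.0]
ft_force: [0.1, 0.1, -0.3]
grip_width: 0.034
```

```bash
python3 - <<'E'
from h import *
shot("top",12); crop("top",12,300,180,460,300,5)
o=bot.get_obs(); print(o['clock'],o['eef_pos'],o['ft_force'],o['grip_width'])
E
```

```text
10.8 [ 0.57895149 -0.23524181  0.06436435] [ 0.07716571 -0.16453737 -0.1844311 ] 0.034036695289496696
```

View pics/top12_c300_180.png

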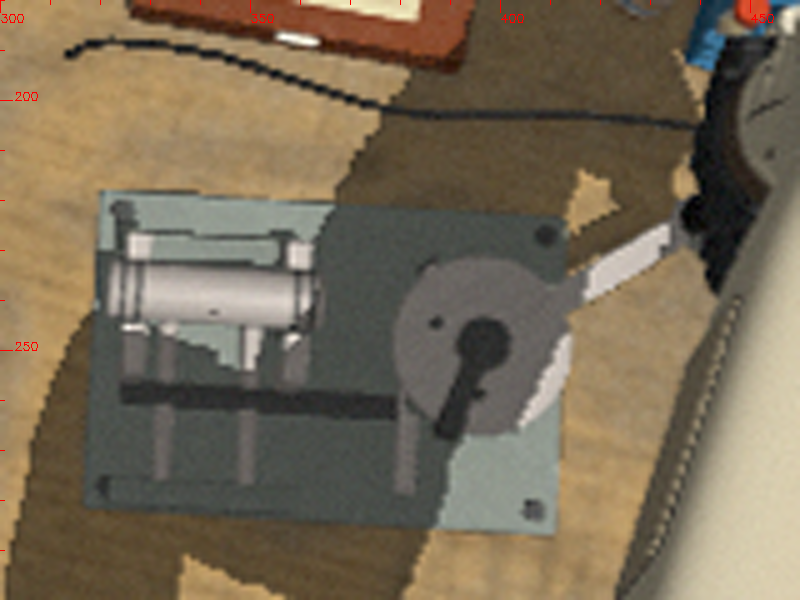

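jog_arm(jaw=[0.6,0.6,0.6,0.6,0.6,0.6,0.6,0.6], linear=[[-0.015,0.006,0],[-0.035,0.012,0],[-0.0555,0.0175,0],[-0.0815,0.019,0],[-0.107,0.0155,0],[-0.132,0.007,0],[-0.152,-0.0055,0],[-0.152,-0.0055,0]], delta_rot=[[0,0,0],[0,0,0],[0,0,0],[0,0,0],[0,0,0],[0,0,0],[0,0,0],[0,0,0]])

```text
clock: 11.47
eef_pos: [0.4211, -0.2284, 0.0648]
tool_rot: [1.0, -0.001, -0.001, -0.001]
ft_force: [-0.2, 0.5, -0.1]
grip_width: 0.0341
```

```bash
python3 - <<'E'
from h import *
shot("top",13); crop("top",13,300,180,460,300,5)
o=bot.get_obs(); print(o['clock'],o['eef_pos'],o['ft_force'],o['grip_width'])
E
```

```text
11.5167 [ 0.42329157 -0.22973077  0.06521279] [0.22612646 0.24373686 0.40925756] 0.033674086566779185
```

View pics/top13_c300_180.png

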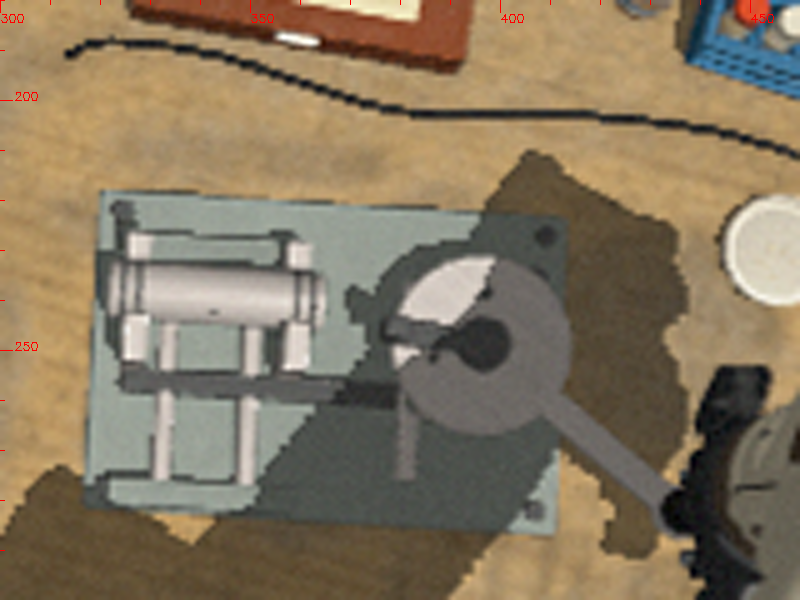

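jog_arm(jaw=[0.6,0.6,0.6,0.6,0.6,0.6,0.6,0.6], linear=[[0.01,0.004,0],[0.02,0.008,0],[0.03,0.012,0],[0.042,0.016,0],[0.055,0.02,0],[0.067,0.022,0],[0.08,0.024,0],[0.08,0.024,0]], delta_rot=[[0,0,0],[0,0,0],[0,0,0],[0,0,0],[0,0,0],[0,0,0],[0,0,0],[0,0,0]])

```text
clock: 12.18
eef_pos: [0.5074, -0.2553, 0.0647]
tool_rot: [1.0, -0.0, 0.0, 0.001]
ft_force: [-0.5, -0.2, -0.1]
grip_width: 0.0341
```

```bash
cat > m.py <<'E'
from h import *
import sys
t=sys.argv[1]
shot("top",t); o=bot.get_obs(); print(o['clock'],o['eef_pos'],o['ft_force'])
# template-match moving jaw bar vs top1 reference: patch of near-left of bar
def off(t):
    a=cv2.imread("pics/top1.png"); b=cv2.imread(f"pics/top{t}.png")
    # rod patch (x 376..386, y 255..285)
    g=lambda i:cv2.Sobel(cv2.cvtColor(i,6).astype(np.float32),cv2.CV_32F,0,1)
    # dark bar profile at columns 336..346 
    r=[]
    for im in(a,b):
        p=cv2.cvtColor(im,6)[240:285,337:346].mean(1).astype(float); w=np.clip(p.mean()-p,0,None); 
        i=int(np.argmin(p[:40])); s=slice(max(0,i-4),i+5); ww=np.clip(p[s].max()-p[s],0,None); r.append(240+(ww*np.arange(s.start,s.start+len(ww))).sum()/ww.sum())
    return r
for k in ([t] if len(sys.argv)<3 else ["11","12","13",t]): print(k,off(k),"jaw mm", (off(k)[1]-off(k)[0])*2.65)
crop("top",t,300,180,460,300,5)
E
python3 m.py 14 all
```

```text
12.2333 [ 0.50658181 -0.25478607  0.06457338] [0.06854221 0.15390898 0.25475233]
11 [np.float64(252.6080048884815), np.float64(256.96907216494844)] jaw mm 11.556828282637392
12 [np.float64(252.6080048884815), np.float64(258.87373396353814)] jaw mm 16.604182048900096
13 [np.float64(252.6080048884815), np.float64(255.68559473998803)] jaw mm 8.155613106492305
14 [np.float64(252.6080048884815), np.float64(276.5989847715736)] jaw mm 63.576096690194085
```

View pics/top14_c300_180.png

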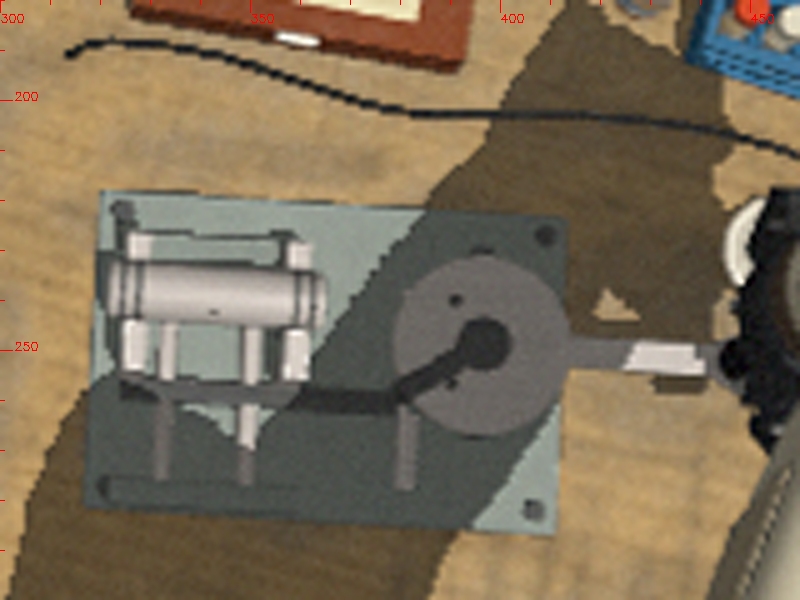

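jog_arm(jaw=[0.6,0.6,0.6,0.6,0.6,0.6,0.6,0.6], linear=[[0.01,0,0],[0.02,-0.001,0],[0.03,-0.003,0],[0.04,-0.006,0],[0.051,-0.009,0],[0.062,-0.014,0],[0.072,-0.0185,0],[0.072,-0.0185,0]], delta_rot=[[0,0,0],[0,0,0],[0,0,0],[0,0,0],[0,0,0],[0,0,0],[0,0,0],[0,0,0]])

```text
clock: 12.9
eef_pos: [0.5792, -0.234, 0.0645]
tool_rot: [1.0, 0.001, 0.001, -0.0]
ft_force: [-1.3, -0.1, -0.2]
grip_width: 0.0344
```

```bash
python3 m.py 15
```

```text
12.95 [ 0.57888779 -0.23450882  0.06459088] [-0.55426242  0.79748434  0.13696382]
15 [np.float64(252.6080048884815), np.float64(260.24280701754384)] jaw mm 20.23222564201519
```

View pics/top15_c300_180.png

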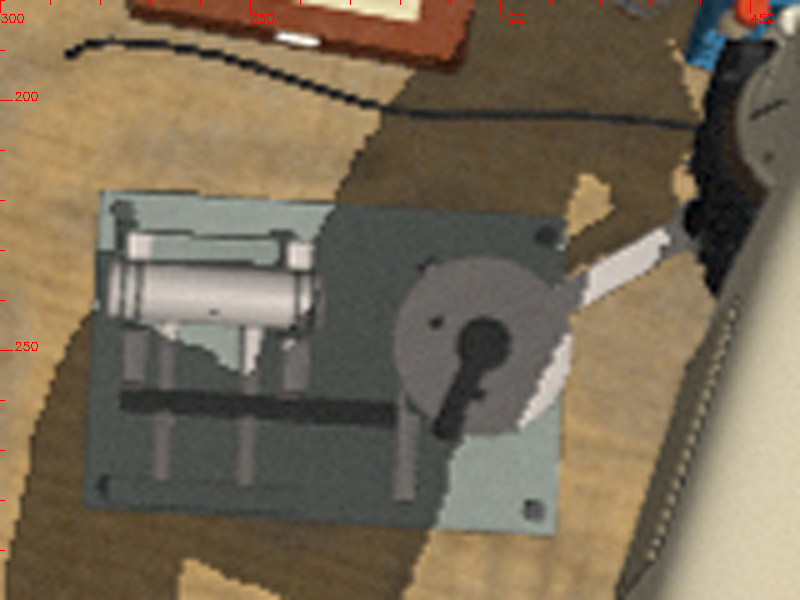

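jog_arm(jaw=[0.45,0.3,0.3,0.3,0.3,0.3,0.3,0.3], linear=[[0,0,0],[0,0,0],[0,0,-0.02],[0,0,-0.05],[0,0,-0.085],[-0.005,-0.03,-0.1],[-0.012,-0.07,-0.1],[-0.02,-0.11,-0.1]], delta_rot=[[0,0,0],[0,0,0],[0,0,0],[0,0,0],[0,0,0],[0,0,0],[0,0,0],[0,0,2.2]])

```text
clock: 13.62
eef_pos: [0.5589, -0.1256, 0.1671]
tool_rot: [1.0, -0.021, 0.003, 0.0]
ft_force: [0.8, 0.6, -0.4]
grip_width: 0.0594
```

jog_arm(jaw=[0.3,0.3,0.3,0.3,0.3,0.3,0.3,0.3], linear=[[-0.008,-0.034,0],[-0.016,-0.068,0],[-0.024,-0.102,0],[-0.032,-0.136,0],[-0.032,-0.136,0.03],[-0.032,-0.136,0.06],[-0.032,-0.136,0.085],[-0.032,-0.136,0.085]], delta_rot=[[0,0,0],[0,0,0],[0,0,0],[0,0,0],[0,0,0],[0,0,0],[0,0,0],[0,0,0]])

```text
clock: 14.28
eef_pos: [0.5266, 0.0122, 0.0754]
tool_rot: [1.0, -0.019, -0.004, 0.0]
ft_force: [-0.5, 0.0, 0.3]
grip_width: 0.0598
```

```bash
python3 - <<'E'
from h import *
shot("side",16); crop("side",16,280,200,400,320,6)
o=bot.get_obs(); print(o['eef_pos'],o['ft_force'],o['grip_width'],o['tool_rot'])
for P in ([.5316,.013,.055],[.5316-.03,.013-.011,.08],[.5316+.03,.013-.011,.08]): print(proj("side",P))
E
```

```text
[0.52824464 0.0119255  0.07784843] [-0.00307402 -0.54741664  0.29489056] 0.05965472569509379 [ 9.99812177e-01 -1.92046795e-02 -2.60576820e-03  7.15915756e-06]
[336.83408074 264.35679643]
[326.87720094 260.89087504]
[351.2399341  255.80446374]
```

View pics/side16_c280_200.png

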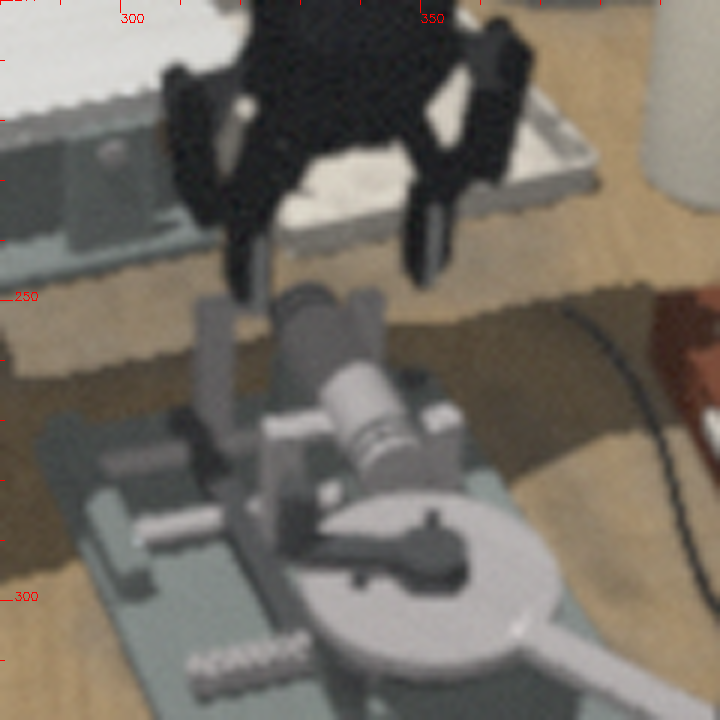

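```bash
python3 - <<'E'
from h import *
d=np.load("pics/side16.npy")
for u,v in ((322,251),(324,250),(350,247),(352,246)):
    o,r=ray("side",u,v); k=(.001-o[1])/r[1]; print(o+k*r, at_d("side",u,v,d[v,u]))
E
```

```text
[0.48851377 0.001      0.1111699 ] [0.4895642  0.00357334 0.10918323]
[0.49322015 0.001      0.11280357] [0.49444168 0.00395421 0.1105283 ]
[0.55643709 0.001      0.10651333] [ 0.55451041 -0.00297596  0.10960367]
[0.56126052 0.001      0.10817598] [ 5.60518388e-01 -5.14542249e-04  1.09350328e-01]
```

jog_arm(jaw=[0.3,0.3,0.3,0.3,0.3,0.3,0.3,0.3], linear=[[0.003,0,0.01],[0.003,0,0.02],[0.003,0,0.03],[0.003,0,0.04],[0.003,0,0.05],[0.003,0,0.06],[0.003,0,0.065],[0.003,0,0.065]], delta_rot=[[0,0,0],[0,0,0],[0,0,0],[0,0,0],[0,0,0],[0,0,0],[0,0,0],[0,0,0]])

```text
clock: 15.0
eef_pos: [0.5322, 0.0118, 0.013]
tool_rot: [1.0, -0.019, -0.002, 0.0]
ft_force: [-0.5, -0.2, -0.0]
grip_width: 0.0599
```

```bash
python3 - <<'E'
from h import *
shot("side",17); crop("side",17,280,200,400,320,6)
o=bot.get_obs(); print(o['eef_pos'],o['ft_force'],o['grip_width'],o['tool_rot'])
E
```

```text
[0.53286612 0.01181954 0.01386287] [-0.01319753 -0.36694132  1.20751845] 0.05977297368121027 [ 9.99814881e-01 -1.92154082e-02 -9.84973085e-04  2.73177935e-05]
```

View pics/side17_c280_200.png

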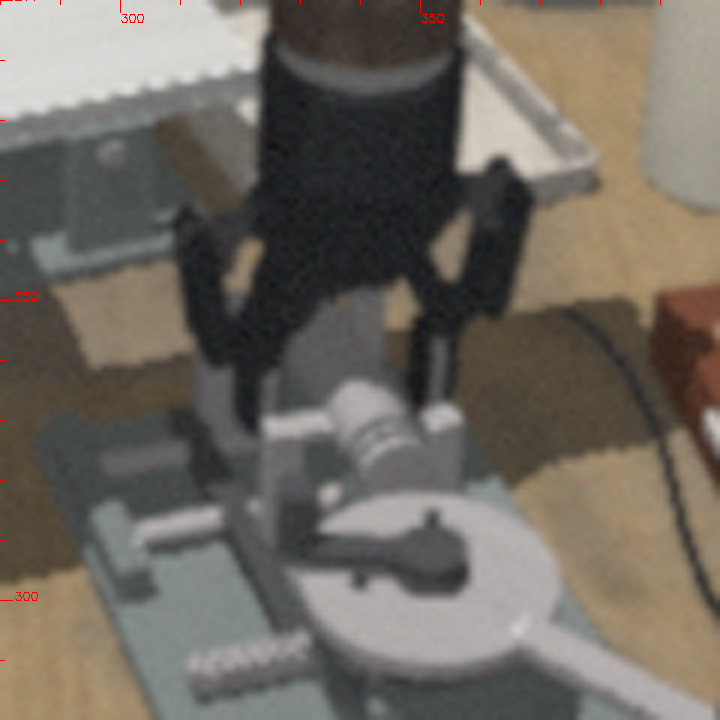

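jog_arm(jaw=[0.5,0.6,0.7,0.8,0.8,0.8,0.8,0.8], linear=[[0,0,0],[0,0,0],[0,0,0],[0,0,0],[0,0,0],[0,0,0],[0,0,0],[0,0,0]], delta_rot=[[0,0,0],[0,0,0],[0,0,0],[0,0,0],[0,0,0],[0,0,0],[0,0,0],[0,0,0]])

```text
clock: 15.72
eef_pos: [0.5345, 0.0119, 0.0156]
tool_rot: [1.0, -0.019, 0.001, -0.0]
ft_force: [1.3, -0.5, 5.1]
grip_width: 0.0282
```

jog_arm(jaw=[0.8,0.8,0.8,0.8,0.8,0.8,0.8,0.8], linear=[[0,0,-0.008],[0,0,-0.016],[0,0,-0.026],[0,0,-0.04],[0,0,-0.055],[0,0,-0.07],[0,0,-0.085],[0,0,-0.1]], delta_rot=[[0,0,0],[0,0,0],[0,0,0],[0,0,0],[0,0,0],[0,0,0],[0,0,0],[0,0,0]])

```text
clock: 16.38
eef_pos: [0.5332, 0.0118, 0.116]
tool_rot: [1.0, -0.019, -0.0, 0.0]
ft_force: [-0.1, 0.7, -2.2]
grip_width: 0.0282
```

```bash
python3 - <<'E'
from h import *
shot("side",18); crop("side",18,280,160,400,300,5)
o=bot.get_obs(); print(o['eef_pos'],o['ft_force'],o['grip_width'],o['tool_rot'])
P=np.array([at_z("top",*p,.066)[:2] for p in [(214.5,217.5),(265,217),(266,279.5),(214.5,280.5)]])
F=P[0]+P[1]-P[2]-P[3]; print("rocker yaw",np.arctan2(F[1],F[0]),np.linalg.norm(F)/2,"w",np.linalg.norm(P[0]-P[1]),P.mean(0))
e=F/np.linalg.norm(F); piv=P.mean(0)-.004*e; print("pivot",piv,"spot",piv+.035*e)
W=(P[0]+P[3]-P[1]-P[2]);print("yaw by y",np.arctan2(-W[0],W[1]))
for s in (18,):
    pass
E
```

```text
[0.53539367 0.01186668 0.11929742] [1.63257636 0.44673833 0.45387432] 0.028139313829649744 [ 9.99812410e-01 -1.91967268e-02  2.57345489e-03 -9.06314854e-05]
rocker yaw 0.03810129615704541 0.16042877622234814 w 0.12868352213862194 [0.50386671 0.27333027]
pivot [0.49986961 0.2731779 ] spot [0.53484421 0.27451112]
yaw by y 0.032367955609039566
```

View pics/side18_c280_160.png

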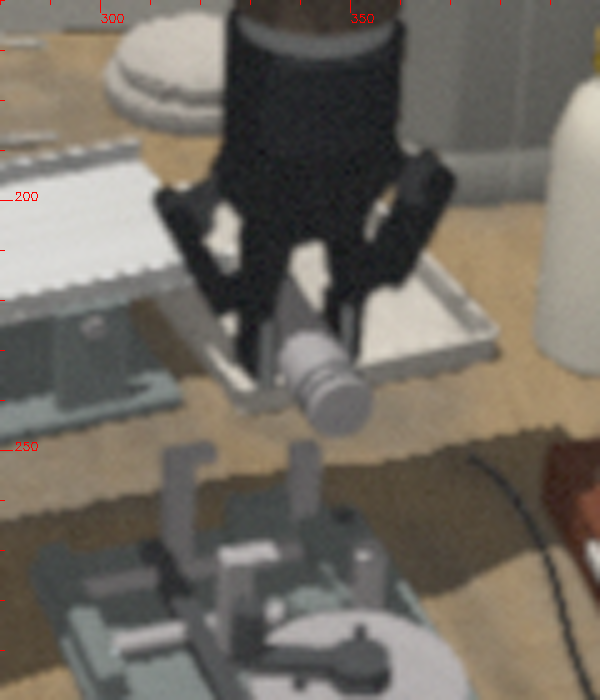

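```bash
python3 - <<'E'
from h import *
a=-.038; ax=np.array([-np.sin(a),np.cos(a),0])
for z in (.15,.155,.16,.165):
  for c in (.01,.015):
    C=np.array([.534,c,z]); print(z,c,proj("side",C-.055*ax),proj("side",C+.055*ax))
d=np.load("pics/side18.npy"); print(at_d("side",347,240,d[240,347]),at_d("side",348,242,d[242,348]),at_d("side",345,236,d[236,345]))
shot("top",18); crop("top",18,190,150,390,300,4)
E
```

```text
0.15 0.01 [349.23502881 244.22033334] [331.75816125 217.96164143]
0.15 0.015 [348.30110892 242.95594407] [330.94500422 216.86921543]
0.155 0.01 [349.36562975 242.29144947] [331.83907192 216.10884989]
0.155 0.015 [348.42894369 241.03049214] [331.02378818 215.01979151]
0.16 0.01 [349.49686221 240.35296278] [331.92034636 214.24752163]
0.16 0.015 [348.55739446 239.09548888] [331.10292528 213.16187483]
0.165 0.01 [349.62873057 238.40480417] [332.00198689 212.37759997]
0.165 0.015 [348.68646552 237.1508658 ] [331.18241779 211.29540919]
[ 0.52705308 -0.04278122  0.16057071] [ 0.53033441 -0.04145919  0.1538172 ] [ 0.52629482 -0.03321378  0.16486521]
```

View pics/top18_c190_150.png

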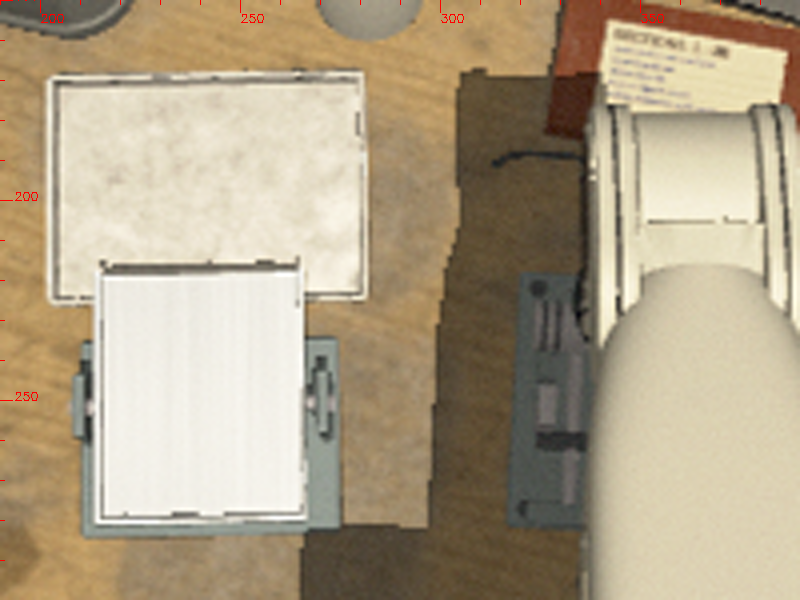

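jog_arm(jaw=[0.8,0.8,0.8,0.8,0.8,0.8,0.8,0.8], linear=[[-0.001,-0.015,-0.01],[-0.002,-0.05,-0.02],[-0.003,-0.087,-0.02],[-0.004,-0.125,-0.02],[-0.006,-0.165,-0.02],[-0.007,-0.205,-0.02],[-0.008,-0.238,-0.02],[-0.009,-0.261,-0.02]], delta_rot=[[0,0,0],[0,0,0],[0,0,0],[0,0,-1],[0,0,-2],[0,0,-3],[0,0,-4.2],[0,0,-4.2]])

```text
clock: 17.15
eef_pos: [0.5336, 0.2762, 0.1336]
tool_rot: [1.0, 0.019, -0.001, -0.0]
ft_force: [0.8, 0.2, -2.7]
grip_width: 0.0284
```

jog_arm(jaw=[0.8,0.8,0.8,0.8,0.8,0.8,0.8,0.8], linear=[[0,0,0.0],[0,0,0.01],[0,0,0.02],[0,0,0.03],[0,0,0.04],[0,0,0.05],[0,0,0.06],[0,0,0.06]], delta_rot=[[0,0,0],[0,0,0],[0,0,0],[0,0,0],[0,0,0],[0,0,0],[0,0,0],[0,0,0]])

```text
clock: 17.82
eef_pos: [0.533, 0.2715, 0.0717]
tool_rot: [1.0, 0.017, -0.002, 0.001]
ft_force: [-0.4, -0.7, -2.9]
grip_width: 0.0288
```

```bash
python3 - <<'E'
from h import *
shot("side",19); crop("side",19,230,130,390,260,5)
o=bot.get_obs(); print(o['eef_pos'],o['ft_force'],o['grip_width'],o['tool_rot'])
a=.036; ax=np.array([-np.sin(a),np.cos(a),0]); e=np.array([np.cos(a),np.sin(a),0])
piv=np.array([.4999,.2732,.066])
for s in (-.055,.055): print("tube ends now",proj("side",o['eef_pos']+[-.001,.001,.038]+s*ax))
for x in (-.076,.084): 
  for y in (-.066,.066): print("plate",x,y,proj("side",piv+x*e+y*ax))
E
```

```text
[0.53358201 0.27188776 0.07298879] [-2.37277632  0.36171969 -2.03169943] 0.028291352603962778 [ 9.99853401e-01  1.70305757e-02 -1.59842338e-03  7.61863227e-04]
tube ends now [308.24775629 200.92506386]
tube ends now [293.1070276  181.80927347]
plate -0.076 -0.066 [269.54273689 225.80689093]
plate -0.076 0.066 [254.08135464 201.1352568 ]
plate 0.084 -0.066 [327.56036585 214.00581785]
plate 0.084 0.066 [308.70972215 190.96546893]
```

View pics/side19_c230_130.png

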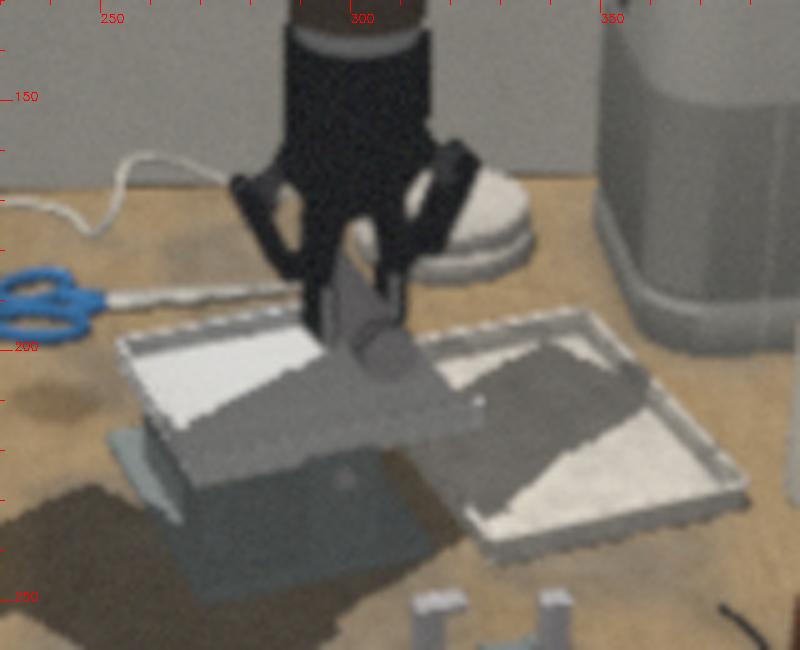

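jog_arm(jaw=[0.8,0.8,0.8,0.8,0.8,0.8,0.8,0.8], linear=[[0,-0.002,0.006],[0,-0.002,0.012],[0,-0.002,0.018],[0,-0.002,0.022],[0,-0.002,0.025],[0,-0.002,0.027],[0,-0.002,0.027],[0,-0.002,0.027]], delta_rot=[[0,0,0],[0,0,0],[0,0,0],[0,0,0],[0,0,0],[0,0,0],[0,0,0],[0,0,0]])

```text
clock: 18.53
eef_pos: [0.5346, 0.275, 0.0478]
tool_rot: [1.0, 0.017, 0.0, -0.0]
ft_force: [0.6, -0.9, -1.7]
grip_width: 0.0279
```

```bash
python3 - <<'E'
from h import *
shot("side",20); crop("side",20,230,130,390,260,5)
o=bot.get_obs(); print(o['eef_pos'],o['ft_force'],o['grip_width'],o['tool_rot'])
a=.036; ax=np.array([-np.sin(a),np.cos(a),0])
for s in (-.055,.055): print("tube ends now",proj("side",o['eef_pos']+[-.001,.001,.038]+s*ax))
E
```

```text
[0.53478795 0.27508797 0.04800937] [-0.69200155  0.33595417 -1.74006033] 0.02834635974907842 [ 9.99847616e-01  1.74555838e-02  2.00564044e-04 -8.42378667e-05]
tube ends now [308.14693657 208.61629093]
tube ends now [293.18592301 189.27703395]
```

View pics/side20_c230_130.png

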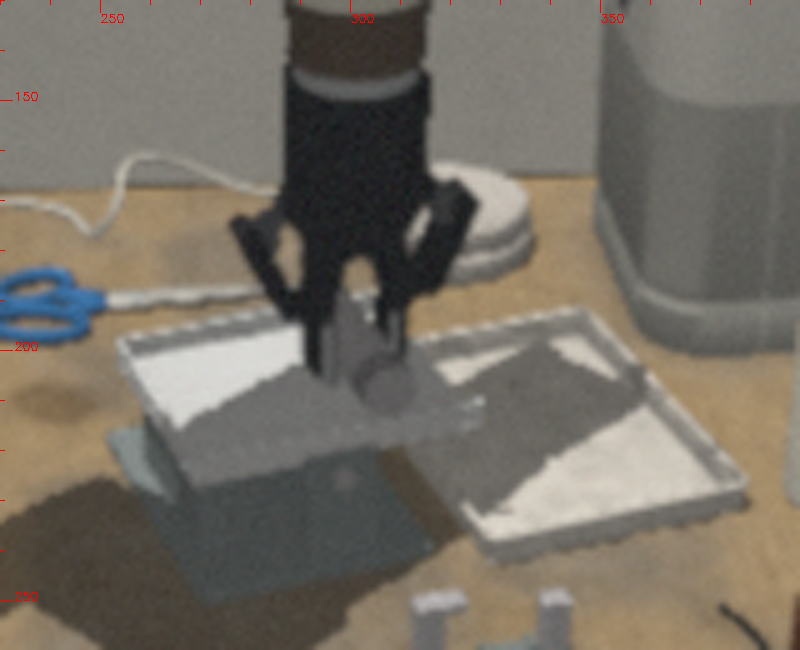

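jog_arm(jaw=[0.8,0.8,0.8,0.8,0.8,0.8,0.8,0.8], linear=[[0,0,0.001],[0,0,0.002],[0,0,0.003],[0,0,0.004],[0,0,0.005],[0,0,0.005],[0,0,0.005],[0,0,0.005]], delta_rot=[[0,0,0],[0,0,0],[0,0,0],[0,0,0],[0,0,0],[0,0,0],[0,0,0],[0,0,0]])

```text
clock: 19.25
eef_pos: [0.5345, 0.2749, 0.0427]
tool_rot: [1.0, 0.017, -0.0, 0.0]
ft_force: [0.4, -0.1, -2.3]
grip_width: 0.0282
```

```bash
python3 - <<'E'
from h import *
shot("side",21); crop("side",21,230,130,390,260,5)
fs=[]
for i in range(3): o=bot.get_obs(); fs.append(o['ft_force'])
print(o['eef_pos'],fs,o['grip_width'])
E
```

```text
[0.53452274 0.27495497 0.04277822] [array([-0.07457448, -0.60253579, -1.62459631]), array([-0.07457448, -0.60253579, -1.62459631]), array([-0.07457448, -0.60253579, -1.62459631])] 0.028328361063850664
```

View pics/side21_c230_130.png

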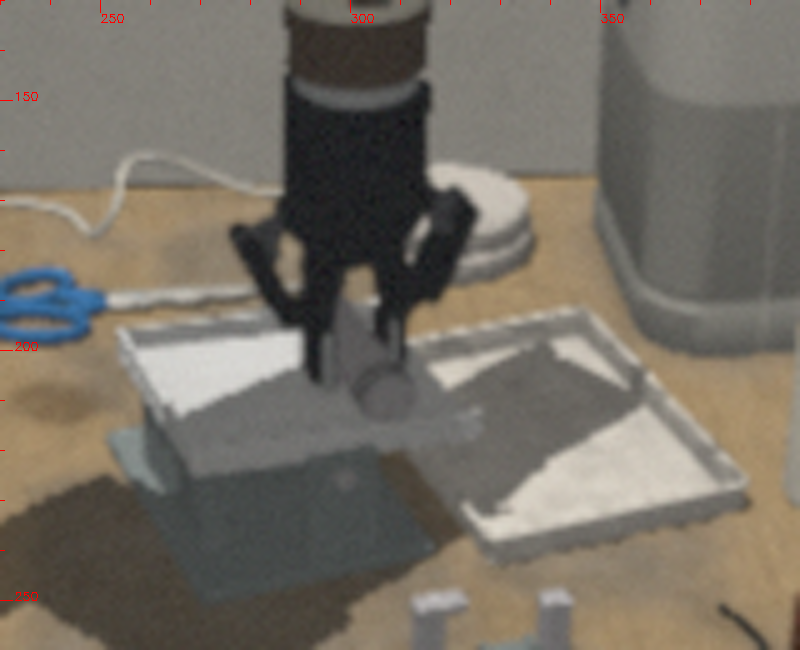

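jog_arm(jaw=[0.4,0.2,0.1,0,0,0,0,0], linear=[[0,0,0],[0,0,0],[0,0,0],[0,0,0],[0,0,-0.004],[0,0,-0.01],[0,0,-0.02],[0,0,-0.03]], delta_rot=[[0,0,0],[0,0,0],[0,0,0],[0,0,0],[0,0,0],[0,0,0],[0,0,0],[0,0,0]])

```text
clock: 19.97
eef_pos: [0.5346, 0.275, 0.0738]
tool_rot: [1.0, 0.017, 0.0, -0.0]
ft_force: [-0.1, -0.5, 0.6]
grip_width: 0.0854
```

```bash
python3 - <<'E'
from h import *
shot("side",22); crop("side",22,230,130,390,260,5)
o=bot.get_obs();print(o['eef_pos'],o['ft_force'],o['grip_width'])
E
```

```text
[0.53620795 0.2758268  0.07655946] [1.03224933 0.37749653 1.75938508] 0.0852354688166211
```

View pics/side22_c230_130.png

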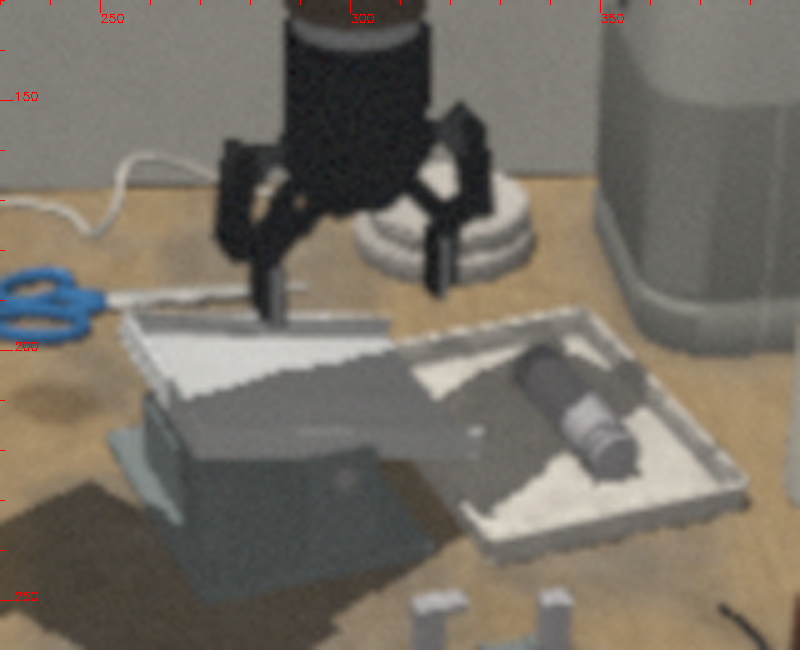

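The tube has rolled into the catch tray, at about (345,212). The tray still has to swing back level, so I'll raise the arm clear and let things settle.

jog_arm(jaw=[0,0,0,0,0,0,0,0], linear=[[0,0,-0.03],[0,0,-0.06],[0,0,-0.09],[0,0,-0.12],[0,0,-0.14],[-0.02,0,-0.14],[-0.04,0,-0.14],[-0.06,0,-0.14]], delta_rot=[[0,0,0],[0,0,0],[0,0,0],[0,0,0],[0,0,0],[0,0,0],[0,0,0],[0,0,0]])

```text
clock: 20.68
eef_pos: [0.4746, 0.2731, 0.2142]
tool_rot: [1.0, 0.017, 0.001, -0.001]
ft_force: [0.5, -0.3, 0.7]
grip_width: 0.0854
```

jog_arm(jaw=[0,0,0,0,0,0,0,0], linear=[[0,0,0],[0,0,0],[0,0,0],[0,0,0],[0,0,0],[0,0,0],[0,0,0],[0,0,0]], delta_rot=[[0,0,0],[0,0,0],[0,0,0],[0,0,0],[0,0,0],[0,0,0],[0,0,0],[0,0,0]])

```text
clock: 21.35
eef_pos: [0.4749, 0.2728, 0.2125]
tool_rot: [1.0, 0.017, -0.0, 0.0]
ft_force: [0.6, 0.2, -0.2]
grip_width: 0.0852
```

```bash
python3 - <<'E'
from h import *
shot("side",23); crop("side",23,220,170,400,320,4)
shot("top",23)
o=bot.get_obs();print(o['clock'],o['eef_pos'],o['ft_force'],o['grip_width'])
E
```

```text
21.45 [0.47473122 0.272856   0.21259811] [0.13016041 0.77261032 0.71090694] 0.08513301079820687
```

View pics/side23_c220_170.png

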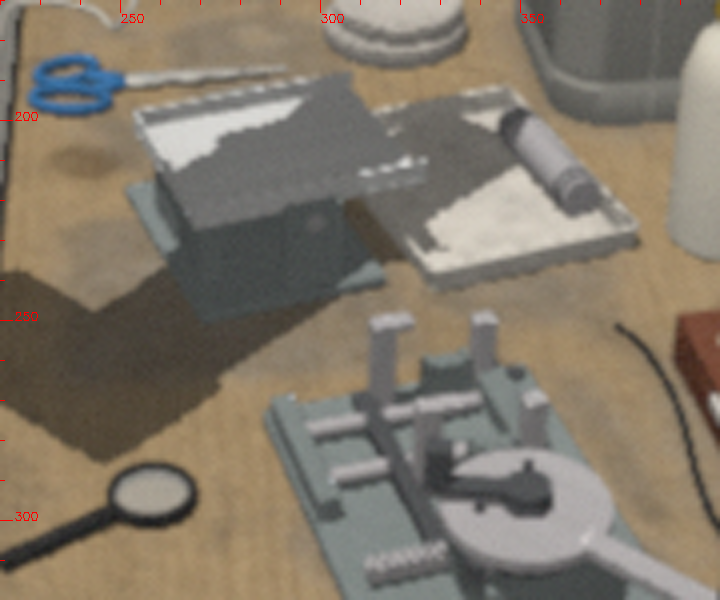

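View pics/top23.png

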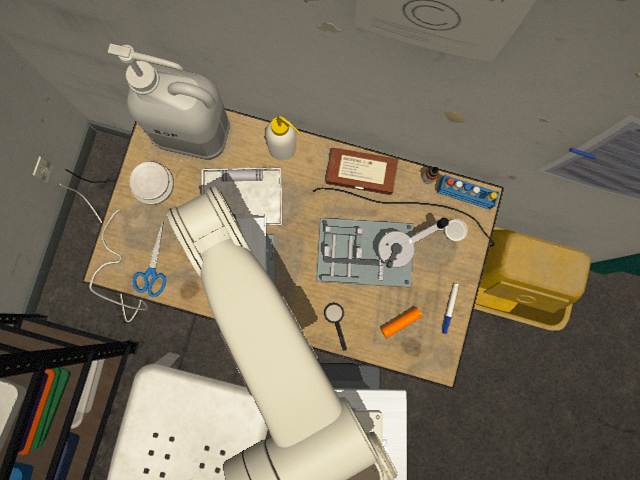

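jog_arm(jaw=[0,0,0,0,0,0,0,0], linear=[[0,0,0],[0,0,0],[0,0,0],[0,0,0],[0,0,0],[0,0,0],[0,0,0],[0,0,0]], delta_rot=[[0,0,0],[0,0,0],[0,0,0],[0,0,0],[0,0,0],[0,0,0],[0,0,0],[0,0,0]])

```text
clock: 22.12
eef_pos: [0.4746, 0.2729, 0.2128]
tool_rot: [1.0, 0.017, -0.0, -0.0]
ft_force: [-0.2, -0.4, -0.1]
grip_width: 0.0853
```

```bash
python3 - <<'E'
from h import *
shot("side",24); crop("side",24,220,170,400,320,4); shot("top",24); crop("top",24,180,150,300,290,4)
a=cv2.imread("pics/side23.png").astype(int);b=cv2.imread("pics/side24.png").astype(int)
print("diff tray region",abs(a-b)[185:245,310:385].max(), abs(a-b)[185:260,250:330].max())
d=np.load("pics/side24.npy")
for u,v in ((265,205),(290,215),(320,200),(300,195)): print((u,v),at_d("side",u,v,d[v,u]))
d=np.load("pics/top24.npy")
for u,v in ((240,174),(225,174),(258,174),(255,225),(262,260),(262,250)): print((u,v),at_d("top",u,v,d[v,u]))
P=np.array([at_z("top",*p,.020)[:2] for p in [(202,169),(281,168),(282,224.5),(202,225)]]).mean(0);print(P)
E
```

```text
diff tray region 23 34
(265, 205) [0.44403291 0.30754619 0.06576615]
(290, 215) [0.49254189 0.24043041 0.06387641]
(320, 200) [0.63215758 0.38168617 0.00559004]
(300, 195) [0.55070563 0.32820822 0.06609228]
(240, 174) [0.70434639 0.28244516 0.03585248]
(225, 174) [0.70405131 0.32201185 0.03381406]
(258, 174) [0.70581606 0.23539823 0.0337348 ]
(255, 225) [0.56489426 0.23711735 0.06482113]
(262, 260) [0.47510926 0.21675359 0.06800338]
(262, 250) [0.50205965 0.2182559  0.05533136]
[0.64763716 0.27754955]
```

View pics/side24_c220_170.png

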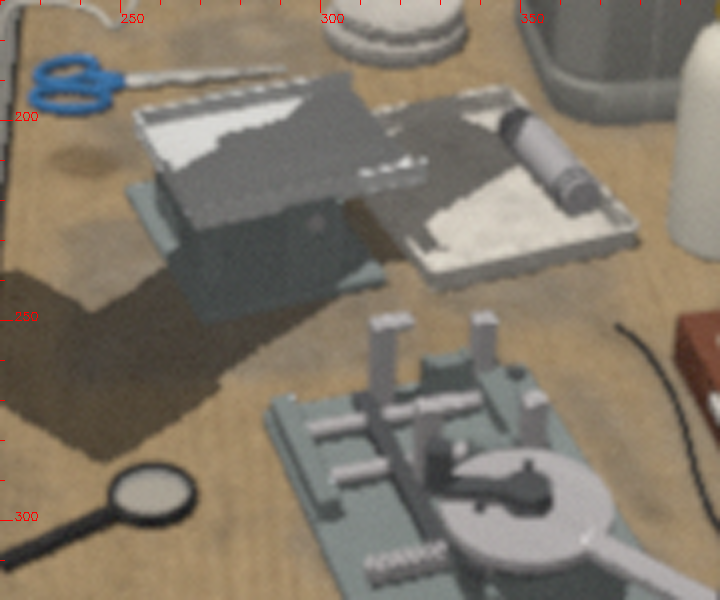

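View pics/top24_c180_150.png

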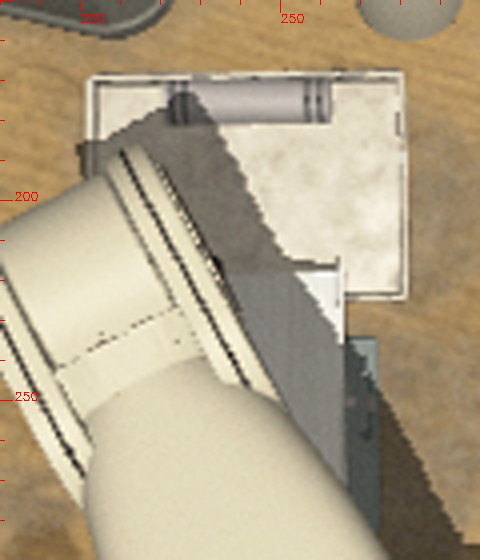

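```bash
python3 - <<'E'
from h import *
crop("top",24,300,180,460,300,5)
E
```

```text
(no output)
```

View pics/top24_c300_180.png

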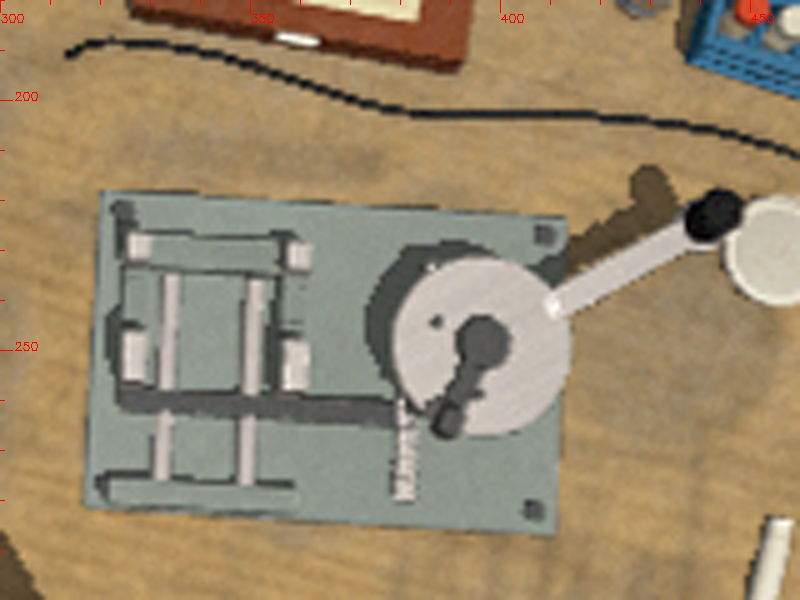

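```bash
python3 -c "
from workcell import bot
print(bot.job_done())"
```

```text
the job is handed in; nothing more can be done
None
```

The job is handed in at about 22 s of the 72 s allowed. The hand-in reports no verdict, so the results below are from my own last pictures.

**What I did:** I flipped the ratchet lever to loosen with the closed fingers and swung the handle to and fro with the grip held loosely between the fingers. Then I lifted the steel tube straight up, set it across the tipping tray about 35 mm ahead of the pivot, and let go. The tray tipped and the tube rolled into the catch tray.

**Last checks:**
- **Tube:** at rest against the far wall of the catch tray, about 57 mm from the tray's centre with the limit at 72 mm. Its top is about 35 mm above the table, so its centre is about 20 mm up.
- **Tipping tray:** back level, with its top face at 64–66 mm on both sides of the pivot.
- **Lever:** at about 1.2 rad, on its loosen stop.
- **Jaw:** open about 20 mm.
- **Bystanders:** the dish, pen and scissors look unmoved in the pictures; I did not measure them. The gripper is clear of everything.

**What disagreed:**
- **Tool height:** in the side pictures the fingertips stood about 25–30 mm above the reported tool point, not 17 mm ahead of it as described. I set every height from the pictures instead, and contacts came where they predicted.
- **Base plate:** its centre lies about 8 mm from where the vice origin should be, so I worked from the spindle.
- **Jaw slip:** the jaw slipped back about 8 mm on one fast return stroke, so I finished on a slow opening stroke and left the handle there.

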